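Sort lenses, filter cube and culture dish into their holders

TASK

Clear up after the microscope session by sorting the four loose pieces into their dark grey holders: stand the two objective lenses upright in the two wells of the long lens rack, one in each; set the black filter cube upright and square in the holder with the square pocket; and lay the culture dish flat in the holder with the single large round recess. Each piece must sit down on the floor of its pocket, and the timer, memory stick and tape roll must stay where they are.

Things in the scene. Friction and masses are not known exactly. Their poses are not given: they have to be found in the camera images.
- lens_1: Microscope objective lens standing upright: white bullet-shaped barrel with a thin yellow ring and a black knurled band, 26 mm across at its widest, 48 mm high, narrowing over the upper half, about 0.12 kg. Origin at the centre of its underside, z up; it is round, so its yaw does not matter. Grasp it across the lower half of the barrel. One of two alike lenses; either may go in either well.
- lens_2: Microscope objective lens standing upright: white bullet-shaped barrel with a thin blue ring and a black knurled band, 26 mm across at its widest, 48 mm high, narrowing over the upper half, about 0.12 kg. Origin at the centre of its underside, z up; it is round, so its yaw does not matter. Grasp it across the lower half of the barrel. One of two alike lenses; either may go in either well.
- cube: Black filter cube with a round green window on top and a dark round window in its sides, 40 mm along its x, 36 mm along its y, 40 mm high, about 0.07 kg. Origin at the underside, 1 mm off the centre towards -x; z up. Grasp it across two opposite flat sides.
- dish: Culture (Petri) dish with its lid on, flat clear round disc with pinkish filling, 55 mm across, 14 mm high, about 12 g. Origin at the centre of its underside, z up. Grasp it across the rim near its top so that the fingers stay clear of the holder's plate.
- lens_rack: Long dark grey lens rack, plate 60 mm along its x and 124 mm along its y (foot flange 4 mm wider all round, 3 mm high), 14 mm high, with two round wells 42 mm across and 8 mm deep at x = 0, y = -32 mm and y = +32 mm; the wells' floors are 6 mm above the bench. Origin at its underside centre, z up; fixed to the bench top in one of three places beyond the alignment station, nearly square to it.
- cube_nest: Square dark grey holder, plate 78 x 78 mm (foot flange 4 mm wider all round, 3 mm high), 11 mm high, with one square pocket 54 x 54 mm and 6 mm deep in the middle, sides along its x and y; the pocket's floor is 5 mm above the bench. The cube may sit at any quarter turn. Origin at the centre of its underside, z up. Fixed in another of the three places.
- dish_nest: Square dark grey holder, plate 90 x 90 mm (foot flange 4 mm wider all round, 3 mm high), 9 mm high, with one round recess 71 mm across and 4 mm deep in the middle; its floor is 5 mm above the bench. Origin at the centre of its underside, z up. Fixed in another of the three places. The square alignment station between the holders and some loose things stands up to 200 mm high (go over or round it); the black case behind, up to 270 mm.
- timer: Bystander: white bench timer with keys and display, 70 x 62 x 18 mm, lying flat near the front edge, right of the microscope, which is over 350 mm high and fills the left of the bench: keep the arm in front and right of it. Origin at the centre of its underside. Leave it alone.
- stick: Bystander: black memory stick, 57 x 18 x 8 mm, lying flat near the microscope's foot. Origin at the centre of its underside, long side along its x. Leave it alone.
- tape: Bystander: green roll of tape lying flat, 78 mm across, 19 mm high, right of the alignment station. Origin at the centre of its underside. Leave it alone.

How it is judged (in metres and radians):
At the end, for the whole second after the job is handed in: one lens in each well of the rack, dish in the round recess, cube in the square pocket (square within 0.26 rad at any quarter turn), each within 10 mm of its pocket centre along both holder axes, on the pocket floor within 2 mm, upright within 0.08 rad, released and at rest (((x of lens_1 in the frame of lens_rack between -0.01 and 0.01 m and y of lens_1 in the frame of lens_rack between 0.022 and 0.042 m and z of lens_1 in the frame of lens_rack between 0.003 and 0.008 m and angle between each of lens_1, lens_2's own z axis and vertical below 0.08 rad and x of lens_2 in the frame of lens_rack between -0.01 and 0.01 m and y of lens_2 in the frame of lens_rack between -0.042 and -0.022 m and z of lens_2 in the frame of lens_rack between 0.003 and 0.008 m) or (x of lens_1 in the frame of lens_rack between -0.01 and 0.01 m and y of lens_1 in the frame of lens_rack between -0.042 and -0.022 m and z of lens_1 in the frame of lens_rack between 0.003 and 0.008 m and angle between each of lens_1, lens_2's own z axis and vertical below 0.08 rad and x of lens_2 in the frame of lens_rack between -0.01 and 0.01 m and y of lens_2 in the frame of lens_rack between 0.022 and 0.042 m and z of lens_2 in the frame of lens_rack between 0.003 and 0.008 m)) and x of dish in the frame of dish_nest between -0.01 and 0.01 m and y of dish in the frame of dish_nest between -0.01 and 0.01 m and z of dish in the frame of dish_nest between 0.002 and 0.007 m and angle between each of dish, cube's own z axis and vertical below 0.08 rad and x of cube in the frame of cube_nest between -0.01 and 0.01 m and y of cube in the frame of cube_nest between -0.01 and 0.01 m and z of cube in the frame of cube_nest between 0.002 and 0.007 m and (angle between the x axis of cube and the x axis of cube_nest, either way round below 0.26 rad or angle between the x axis of cube and the y axis of cube_nest, either way round below 0.26 rad) and linear speed of each of lens_1, lens_2, cube, dish below 0.02 m/s); the robot touches nothing.
It fails at once if a bystander (timer, memory stick or tape roll) is moved more than 15 mm (distance of any of timer, stick, tape from where it was at the start of the episode above 0.015 m).
It also fails if it takes over 112 s, if anything falls off the work surface, if the arm or the gripper's body presses on something with over 40 N, if the wrist force passes 120 N, or if a joint passes its speed limit or range.

ROBOT

A 7-joint arm with a two-finger parallel gripper is mounted at the origin on a cart in front of the work surface, level with it; the furniture and walls round the work are solid. World frame = base frame: x ahead of the robot, y to its left, z up, the work surface at z = 0. Lengths are in mm, angles in rad, forces in N, time in s.
With the tool pointing down it reaches from about 350 to 900 mm from the base axis. Payload 19.9 kg.
Tool frame: the origin (TCP) lies at the very end of the fingers, on their centre line; the grasp point (between the pads) lies 19 mm behind it; z points along the fingers, y is the line along which they close (so a half turn about z gives the same grasp; the last joint's range is limited). The gripper opens to 85 mm and grips with 20 to 120 N. Pads are 22 mm wide; open, the fingers measure 114 mm over their backs; the gripper's body (76 mm by 85 mm) begins 54 mm behind the grasp point. The pads swing forward as they close: fully open they stand 13 mm farther back than shut.
Start: joints at [1.177, 0.417, -0.01, 1.614, 0.005, 1.111, -0.053], TCP at [215.362, -586.703, 231.26] pointing down, gripper open.
Joint ranges: [-2.81, 2.81], [-0.39, 2.02], [-1.27, 1.25], [0.06, 2.57], [-1.19, 4.33], [0.19, 2], [-2.82, 2.82]. Speed limits (rad/s): [1.89, 1.89, 2.39, 2.39, 3.01, 3.01, 3.01].

INTERFACE

Orientations are given as a 3x3 rotation matrix whose columns are the frame's x, y, z axes.
In Python, from workcell import get_state, grab_frame, get_calibration, hand_in, spot_in, regions_of gives the robot as it stands. The module is installed in compiled form; this text tells all that it offers.
- The arm moves only by the tool play_rows, never from a script. Its argument "rows" is a list of rows, each an object with "offset": the shift along the tool's x, y, z each as a share of 500 mm, from -1 to 1, a list of three; "delta_rot": the turn, a rotation vector about the tool's x, y, z each as a share of 180 degrees, from -1 to 1, a list of three; "gripper": the closure, from -1 (fully open) to 1 (shut). In form: [{"offset": [dx, dy, dz], "delta_rot": [ax, ay, az], "gripper": gripper}, ...]. A call has 1 to 8 rows; each row is the pose to reach, as a shift and turn from the pose commanded when the call began, along the tool's axes at that moment, turning the shorter way round; what a row does not reach only later rows make up. A row lasts 1/10 s, in which the tool goes at most 50 mm and 8.59 degrees, less where a joint would pass 70% of its speed; a pose out of reach is approached as far as the arm can. A call with a number of a shift or a turn outside -1 to 1 is refused whole. A call with a gripper value outside its range is refused whole. The fingers move at their own pace and stop on an object; "force" is the grip in N (left out, the last holds). Time passes only in rows, so rows that repeat a pose let the fingers close. It gives the time, the measured TCP pose, the force, the opening and the grip force at its end, in the units of the state.
- get_state(): the state, without advancing time (a new reading comes with each control period).
- grab_frame(name): name is "scene" or "side" or "wrist"; returns (picture, depth): 400x640x3 uint8, red, green, blue; 400x640 float32, mm along the optical axis (not along the pixel's ray), 0 where there is no reading.
- get_calibration(name): a dict with "fx", "fy", "cx", "cy" (pixels), "view" (4x4, takes a point from world to camera coordinates); the wrist camera has in their place "mount" (4x4, takes a point from camera to tool coordinates, whose origin is the TCP and whose axes are the flange's). Camera axes: x right, y down, z forward; pixel columns grow to the right and rows downward; lengths in mm; the calibration is good to about 2 mm. A picture is of the moment at which its call begins: read the wrist's pose just before it. get_calibration takes no time and is no camera call.
- hand_in(): hands the job in; it is judged then, once.
Trained networks look in the newest picture that a camera, given by its name, has taken for a name from the list of things; names that differ only in an ending like _2 or _b are one class to them, and where a whole thing is asked for, a point or a joint stands for the part that bears it (a point fixed in the world has none). Each returns a list of dicts, best first, with "p" (0 to 1); they miss things now and then, are a little off and sometimes report something else, mostly with a low value. They report only what shows in the picture. A call takes as long as a camera call.
- spot_in(label, camera): "position" ([column, row] in pixels, amid what is visible of it).
- regions_of(label, camera): "pixels" (400x640 bool, what is visible of it) and "position" ([column, row] in pixels, amid what is visible of it).
The state is a dict: "clock": time; "joint_positions": joint angles; "qd": joint speeds; "effort": joint torques, N m; "eef_pos": TCP position; "eef_rot": TCP orientation; "contact_force": force on the tool from outside, world axes, zero at the start; "ft_torque": the same for the moment, N m; "grip_width": finger opening in mm; "grasp_force": force on a finger pad.
Only numpy, scipy, OpenCV 4.12 (cv2) and the standard library are available. Lean on these libraries where they do the work, as an engineer would, in place of code of your own. Each camera call takes 0.05 s, during which the arm holds its last target. There are 200 camera calls.

## Working session

There is one attempt and no reset: what is moved stays moved. The work goes in short steps, Python scripts to look and compute and a tool call to move; the robot and the scene stay as the last step left them, time stands still between calls to the robot, and variables do not carry over. Pictures are saved under pics/ and viewed, at most 14 in all, crops included, and the job is handed in when it is done.

Besides the shell and the picture viewer there is one more tool, called after "Request:" as name(argument=value, ...) on one line, values as JSON. play_rows: Moves the arm, as the interface text tells. Its arguments: {"type":"object","properties":{"rows":{"type":"array"},"force":{"type":"number"}},"required":["rows"]}

```bash
mkdir -p pics; python3 - <<'E'
from workcell import *
import cv2,numpy as np
s=get_state();print({k:np.round(v,3).tolist() for k,v in s.items()})
for n in ["scene","side"]:
    p,d=grab_frame(n);cv2.imwrite(f"pics/{n}0.png",p[:,:,::-1]);np.save(f"{n}_d.npy",d)
    c=get_calibration(n);print(n,c)
    for l in ["lens_1","cube","dish","lens_rack","cube_nest","dish_nest","timer","stick","tape"]:
        for r in regions_of(l,n):
            m=r["pixels"]&(d>0)
            if m.sum()==0: print(l,"none");continue
            v,u=np.nonzero(m);z=d[v,u]
            P=np.c_[(u-c["cx"])*z/c["fx"],(v-c["cy"])*z/c["fy"],z,np.ones(len(z))]
            W=(np.linalg.inv(c["view"])@P.T).T[:,:3]
            print(l,round(r["p"],2),np.round(r["position"]),m.sum(),"med",np.median(W,0).round(),"lo",np.percentile(W,3,0).round(),"hi",np.percentile(W,97,0).round())
print(get_calibration("wrist"),get_state()["clock"])
E
```

```text
{'clock': 0.0, 'joint_positions': [1.177, 0.418, -0.01, 1.614, 0.005, 1.111, -0.053], 'qd': [0.0, 0.0, -0.0, 0.001, 0.002, -0.001, 0.0], 'effort': [-0.0, -86.445, 0.679, -43.49, 0.019, 0.007, 0.0], 'eef_pos': [215.249, -586.394, 230.637], 'eef_rot': [[0.939, 0.345, -0.0], [0.345, -0.939, 0.001], [-0.0, -0.001, -1.0]], 'contact_force': [0.099, 0.418, -0.056], 'ft_torque': [0.046, -0.001, 0.044], 'grasp_force': 0.0, 'grip_width': 85.695}
scene {'fx': 372.278135271626, 'fy': 372.278135271626, 'cx': 323.97336445871315, 'cy': 202.3863478881619, 'view': array([[-7.79463604e-01, -6.26446811e-01, -9.39919911e-04,
         3.73517323e+02],
       [-5.03536980e-01,  6.27422822e-01, -5.93962215e-01,
         3.39128737e+02],
       [ 3.72675462e-01, -4.62498644e-01, -8.04492389e-01,
         6.33053215e+02],
       [ 0.00000000e+00,  0.00000000e+00,  0.00000000e+00,
         1.00000000e+00]])}
lens_1 0.74 [286. 210.] 154 med [598.  -7.  31.] lo [591. -19.   8.] hi [610.   0.  48.]
lens_1 0.63 [296. 241.] 160 med [522.  44.  32.] lo [516.  31.   7.] hi [533.  50.  47.]
cube 0.83 [330. 268.] 523 
[... 1542 characters left out ...]
 [ 640. -243.    7.] lo [ 627. -260.    0.] hi [ 657. -224.   10.]
timer 0.64 [248. 322.] 1070 med [432. 187.  15.] lo [401. 150.   6.] hi [465. 220.  18.]
stick 0.52 [234. 260.] 169 med [567. 118.   6.] lo [559.  94.   0.] hi [579. 141.   9.]
{'fx': 315.1859793566904, 'fy': 315.1859793566904, 'cx': 321.7861985617085, 'cy': 195.69670397071866, 'mount': array([[ 1.96277158e-04, -9.49970191e-01, -3.12340516e-01,
         8.00046822e+01],
       [ 9.99999817e-01,  7.65976272e-06,  6.05110661e-04,
         5.25866832e-01],
       [-5.72444636e-04, -3.12340577e-01,  9.49970018e-01,
        -1.42642737e+02],
       [ 0.00000000e+00,  0.00000000e+00,  0.00000000e+00,
         1.00000000e+00]])} 1.0
```

View pics/scene0.png

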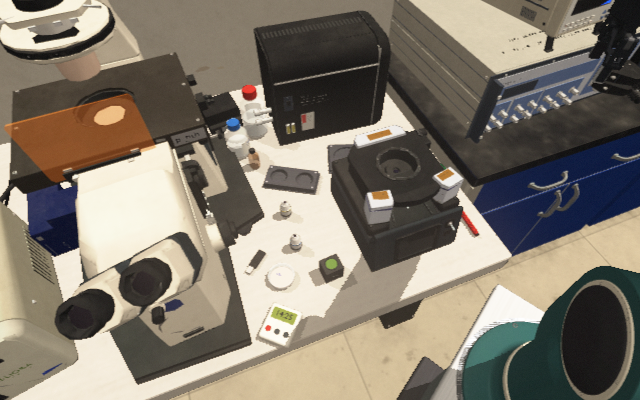

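View pics/side0.png

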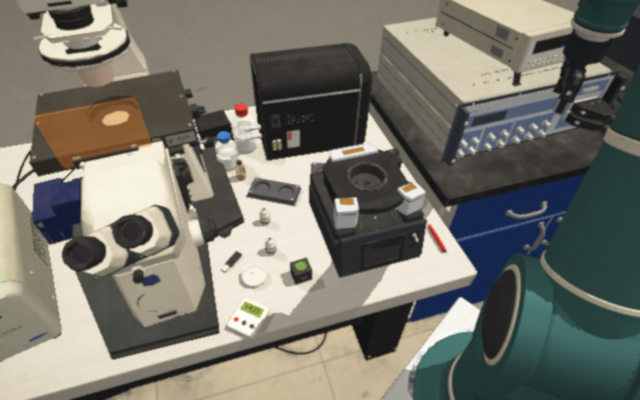

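The scene shows the rack at (291,179), lenses at (286,210) and (296,241), cube at (330,268), dish at (281,276), and the stick at (254,260). One nest is partly hidden behind the station, at (340,158). Next I'll map heights from above.

```bash
cat > h.py <<'E'
from workcell import *
import cv2,numpy as np
def cloud(n,d,m=None,state=None):
    c=get_calibration(n); k=d>0
    if m is not None:k&=m
    v,u=np.nonzero(k);z=d[v,u]
    P=np.c_[(u-c["cx"])*z/c["fx"],(v-c["cy"])*z/c["fy"],z,np.ones(len(z))]
    if n=="wrist":
        T=np.eye(4);T[:3,:3]=state["eef_rot"];T[:3,3]=state["eef_pos"];T=T@c["mount"]
    else:T=np.linalg.inv(c["view"])
    return (T@P.T).T[:,:3],(v,u)
def wrist(name=None):
    s=get_state();p,d=grab_frame("wrist")
    if name:cv2.imwrite(f"pics/{name}.png",p[:,:,::-1])
    return s,p,d
E
python3 - <<'E'
from h import *
s,p,d=wrist("w0")
H=np.zeros((300,300),np.float32) # x 250..1000 , y 300..-450 at 2.5mm
for W in [cloud("scene",np.load("scene_d.npy"))[0],cloud("side",np.load("side_d.npy"))[0],cloud("wrist",d,None,s)[0]]:
    r=((1000-W[:,0])/2.5).astype(int);c=((300-W[:,1])/2.5).astype(int)
    k=(r>=0)&(r<300)&(c>=0)&(c<300)&(W[:,2]<400)
    np.maximum.at(H,(r[k],c[k]),W[k,2]+20)
I=cv2.applyColorMap(np.where(H>60,np.clip(120+H/3,0,255),H*2).astype(np.uint8),cv2.COLORMAP_JET)
I[H==0]=0
I=cv2.resize(I,(600,600),interpolation=0)
for x in range(300,1000,100):cv2.putText(I,str(x),(0,int((1000-x)/1.25)),0,.4,(255,255,255))
for y in range(-400,300,100):cv2.putText(I,str(y),(int((300-y)/1.25),595),0,.4,(255,255,255))
cv2.imwrite("pics/top.png",I)
W=np.vstack([cloud(n,np.load(n+"_d.npy"))[0] for n in("scene","side")])
k=(W[:,0]>300)&(W[:,0]<760)&(W[:,1]<-60)&(W[:,1]>-450)&(W[:,2]>60)&(W[:,2]<300)
print(np.percentile(W[k],[1,5,50,95,99],axis=0).round())
E
```

```text
[[ 306. -437.   61.]
 [ 322. -420.   75.]
 [ 514. -215.  167.]
 [ 746.  -82.  250.]
 [ 757.  -64.  252.]]
```

View pics/top.png

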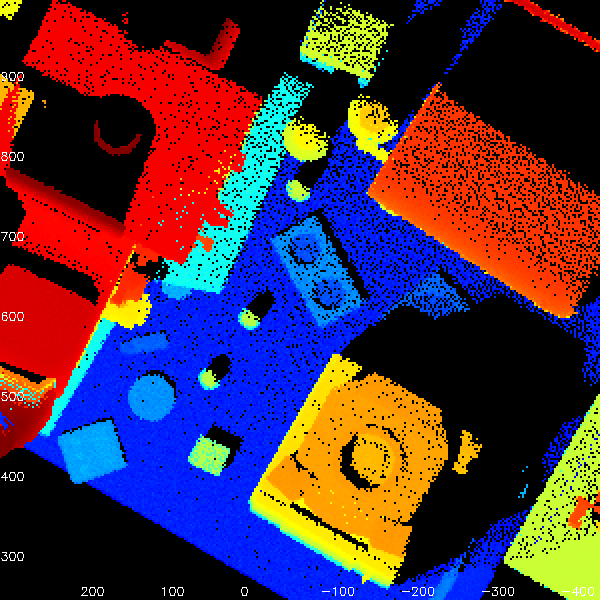

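View pics/w0.png

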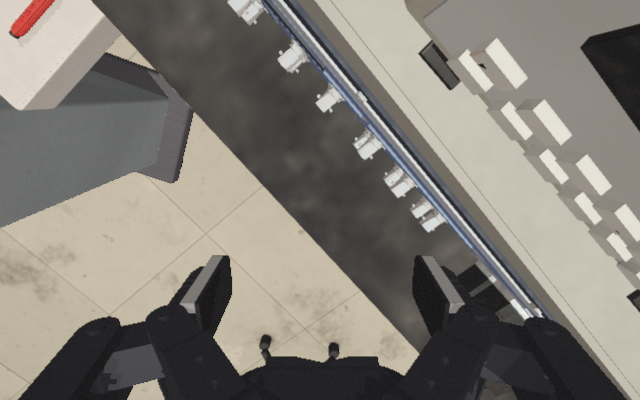

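Request:
play_rows(rows=[{"offset": [0,0,-0.1],"delta_rot": [0,0,0],"gripper": -1},{"offset": [0,0,-0.2],"delta_rot": [0,0,0],"gripper": -1},{"offset": [0,0,-0.3],"delta_rot": [0,0,0],"gripper": -1},{"offset": [0.1,-0.05,-0.3],"delta_rot": [0,0,0],"gripper": -1},{"offset": [0.767,-0.434,-0.3],"delta_rot": [0,0,0],"gripper": -1},{"offset": [0.767,-0.434,-0.3],"delta_rot": [0,0,0],"gripper": -1},{"offset": [0.767,-0.434,-0.3],"delta_rot": [0,0,0],"gripper": -1},{"offset": [0.767,-0.434,-0.3],"delta_rot": [0,0,0],"gripper": -1}])

```text
clock: 1.85
eef_pos: [379.0, -395.3, 381.5]
eef_rot: [[0.939, 0.345, 0.0], [0.345, -0.939, -0.0], [0.0, 0.0, -1.0]]
contact_force: [0.7, -0.3, -0.3]
grip_width: 85.2
grasp_force: 0.0
```

Request:
play_rows(rows=[{"offset": [0.33,-0.19,0],"delta_rot": [0,0,0],"gripper": -1},{"offset": [0.33,-0.19,0],"delta_rot": [0,0,0],"gripper": -1},{"offset": [0.33,-0.19,0],"delta_rot": [0,0,0],"gripper": -1},{"offset": [0.33,-0.19,0],"delta_rot": [0,0,0],"gripper": -1},{"offset": [0.33,-0.19,0],"delta_rot": [0,0,0],"gripper": -1}])

```text
clock: 2.35
eef_pos: [503.3, -245.7, 381.2]
eef_rot: [[0.936, 0.352, 0.001], [0.352, -0.936, 0.002], [0.001, -0.001, -1.0]]
contact_force: [-0.4, -0.6, -0.5]
grip_width: 85.5
grasp_force: 0.0
```

```bash
cat >> h.py <<'E'
def look(labels,name=None):
    s,p,d=wrist(name);print(s["clock"],np.round(s["eef_pos"]),np.round(s["joint_positions"],2))
    out=[]
    for l in labels:
        for r in regions_of(l,"wrist"):
            W,_=cloud("wrist",d,r["pixels"],s)
            if len(W)<30:continue
            c=np.array([*r["position"],0])
            hi=np.percentile(W[:,2],90);t=W[W[:,2]>hi-5]
            rc=cv2.minAreaRect(t[:,:2].astype(np.float32))
            print(l,round(r["p"],2),np.round(r["position"]),len(W),"top",round(hi),"topbox",np.round(rc[0]),np.round(rc[1]),round(rc[2]),"med",np.median(t,0).round(1))
            out.append((l,r,W))
    return s,p,d,out
E
python3 - <<'E'
from h import *
look(["lens_rack","cube_nest","dish_nest","tape","lens_1","cube","dish","stick"],"w1")
E
```

```text
2.35 [ 503. -246.  381.] [ 0.64  0.21 -0.28  1.56  0.06  1.38 -0.86]
lens_rack 0.85 [269.  27.] 2589 top 15 topbox [ 638. -111.] [72. 60.] 29 med [ 642.3 -107.5   13.9]
cube_nest 0.6 [389. 156.] 2506 top 12 topbox [ 520. -359.] [78. 79.] 17 med [ 522.9 -359.    10.9]
dish_nest 0.79 [339.  87.] 4171 top 10 topbox [ 598. -242.] [96. 94.] 42 med [ 600.2 -242.3    8.2]
tape 0.77 [350. 220.] 769 top 20 topbox [ 397. -337.] [50. 77.] 87 med [ 397.4 -338.8   18.9]
tape 0.45 [100.  61.] 1306 top 15 topbox [503. 110.] [54. 56.] 21 med [503.6 109.1  13.9]
lens_1 0.91 [194.  23.] 395 top 47 topbox [603. -15.] [13. 16.] 86 med [602.8 -16.   46. ]
lens_1 0.63 [150.  62.] 404 top 47 topbox [528.  36.] [15. 16.] 73 med [528.   34.5  45.2]
cube 0.63 [137. 123.] 1097 top 41 topbox [431.  37.] [41. 37.] 64 med [431.8  35.9  39.8]
dish 0.81 [100.  59.] 1321 top 15 topbox [503. 110.] [54. 56.] 21 med [503.6 109.1  13.9]
dish 0.68 [387. 155.] 2601 top 12 topbox [ 520. -359.] [78. 79.] 17 med [ 522.6 -359.1   10.9]
stick 0.77 [107.  12.] 510 top 9 topbox [570. 118.] [18. 57.] 12 med [570.1 114.3   7.4]
```

View pics/w1.png

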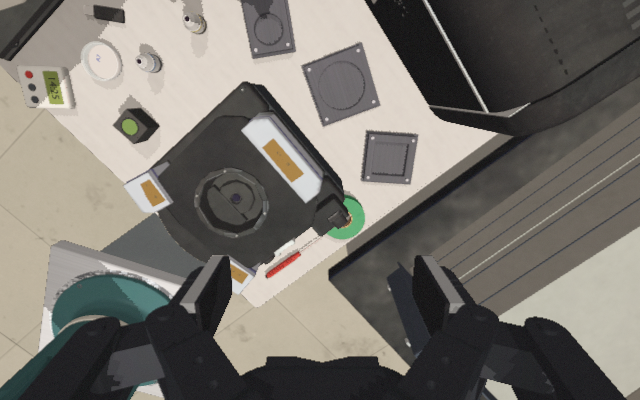

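The view from above shows the square-pocket nest at (389,156), the dish nest at (340,85) and the rack at (268,30). The tape is at (347,218), the cube at (135,125), the dish at (102,60), and the lenses at (194,23) and (149,62). Now the fingertip geometry, and the moves to the cube.

```bash
cat >> h.py <<'E'
def tips():
    s,p,d=wrist();W,_=cloud("wrist",d,None,s)
    T=(W-s["eef_pos"])@np.array(s["eef_rot"])
    for sg in(1,-1):
        k=(abs(T[:,0])<14)&(T[:,1]*sg>0)&(T[:,1]*sg<65)&(T[:,2]>-40)&(T[:,2]<15)
        if k.sum()>5:print("finger",k.sum(),"tip z",np.percentile(T[k,2],[90,98]).round(1),"y",np.percentile(T[k,1],[2,98]).round(1),"x",np.percentile(T[k,0],[2,98]).round(1))
def go(x,y,z,yaw=None,s=None):
    """offset shares to world target; yaw = world angle (deg) of tool y axis (mod 180)"""
    s=s or get_state();R=np.array(s["eef_rot"])
    o=R.T@(np.array([x,y,z])-s["eef_pos"])/500
    a=0
    if yaw is not None:
        cur=np.degrees(np.arctan2(R[1,1],R[0,1]));dy=(yaw-cur+90)%180-90
        a=-dy/180
    print("offset",o.round(4),"rotz",round(a,4),"norm mm",np.linalg.norm(o)*500,"j7",round(s["joint_positions"][6],2))
E
python3 - <<'E'
from h import *
tips()
s,p,d,o=look(["cube"])
for l,r,W in o:
    t=W[W[:,2]>36][:,:2].astype(np.float32);print(cv2.boxPoints(cv2.minAreaRect(t)).round())
s,p,d,o=look(["cube_nest"])
for l,r,W in o:
    t=W[(W[:,2]>8)&(W[:,2]<14)][:,:2].astype(np.float32);print(cv2.boxPoints(cv2.minAreaRect(t)).round())
for yw in(64,-26): go(431,37,300,yw)
E
```

```text
finger 1767 tip z [-18.6 -15. ] y [42.8 56.1] x [-10.2  11.3]
finger 1770 tip z [-18.6 -14.8] y [-55.2 -41.9] x [-10.3  11.3]
2.85 [ 500. -251.  381.] [ 0.64  0.21 -0.28  1.56  0.06  1.38 -0.86]
cube 0.71 [132. 120.] 1079 top 41 topbox [431.  37.] [40. 36.] 65 med [431.4  35.7  39.8]
[[406.  26.]
 [439.  11.]
 [456.  47.]
 [423.  63.]]
2.95 [ 500. -251.  381.] [ 0.64  0.21 -0.28  1.56  0.06  1.38 -0.86]
cube_nest 0.7 [386. 153.] 2573 top 12 topbox [ 520. -359.] [78. 79.] 17 med [ 522.  -358.6   10.9]
[[ 471. -333.]
 [ 494. -408.]
 [ 569. -385.]
 [ 546. -310.]]
offset [ 0.0685 -0.5886  0.1626] rotz 0.2564 norm mm 307.2503531390679 j7 -0.86
offset [ 0.0685 -0.5886  0.1626] rotz -0.2436 norm mm 307.2503531390679 j7 -0.86
```

Request:
play_rows(rows=[{"offset": [0.0685,-0.5886,0.0],"delta_rot": [0,0,-0.2436],"gripper": -1},{"offset": [0.0685,-0.5886,0.0],"delta_rot": [0,0,-0.2436],"gripper": -1},{"offset": [0.0685,-0.5886,0.0],"delta_rot": [0,0,-0.2436],"gripper": -1},{"offset": [0.0685,-0.5886,0.0],"delta_rot": [0,0,-0.2436],"gripper": -1},{"offset": [0.0685,-0.5886,0.1626],"delta_rot": [0,0,-0.2436],"gripper": -1},{"offset": [0.0685,-0.5886,0.1626],"delta_rot": [0,0,-0.2436],"gripper": -1},{"offset": [0.0685,-0.5886,0.1626],"delta_rot": [0,0,-0.2436],"gripper": -1},{"offset": [0.0685,-0.5886,0.1626],"delta_rot": [0,0,-0.2436],"gripper": -1}])

```text
clock: 3.85
eef_pos: [429.5, 39.4, 298.4]
eef_rot: [[0.435, 0.901, -0.003], [0.901, -0.435, 0.0], [-0.001, -0.002, -1.0]]
contact_force: [0.4, -0.4, 1.1]
grip_width: 85.3
grasp_force: 0.0
```

Request:
play_rows(rows=[{"offset": [0,0,0.2],"delta_rot": [0,0,0],"gripper": -1},{"offset": [0,0,0.2],"delta_rot": [0,0,0],"gripper": -1},{"offset": [0,0,0.2],"delta_rot": [0,0,0],"gripper": -1}])

```text
clock: 4.15
eef_pos: [428.6, 36.2, 196.3]
eef_rot: [[0.439, 0.899, -0.008], [0.899, -0.439, 0.001], [-0.003, -0.007, -1.0]]
contact_force: [0.3, -0.1, 1.3]
grip_width: 85.6
grasp_force: 0.0
```

```bash
python3 - <<'E'
from h import *
s,p,d,o=look(["cube"])
W=cloud("wrist",d,None,s)[0]
k=(W[:,2]>36)&(W[:,2]<45)&(np.hypot(W[:,0]-431,W[:,1]-37)<35);rc=cv2.minAreaRect(W[k][:,:2].astype(np.float32));print(k.sum(),rc)
yw=[a for a in(rc[2],rc[2]-90) if -70<a<20][0]
go(rc[0][0],rc[0][1],5,yw)
E
```

```text
4.15 [429.  36. 196.] [ 0.38  0.15 -0.58  2.09  0.1   0.94 -0.7 ]
cube 0.69 [322. 170.] 1632 top 41 topbox [431.  37.] [40. 35.] 63 med [431.1  37.9  40.1]
1452 ((430.6608581542969, 37.13770294189453), (39.90657043457031, 35.362098693847656), 63.1496696472168)
offset [-3.000e-04 -1.500e-03  3.926e-01] rotz 0.0046 norm mm 196.2930785004917 j7 -0.7
```

Request:
play_rows(rows=[{"offset": [0,-0.002,0.38],"delta_rot": [0,0,0.0046],"gripper": -1},{"offset": [0,-0.002,0.38],"delta_rot": [0,0,0.0046],"gripper": -1},{"offset": [0,-0.002,0.38],"delta_rot": [0,0,0.0046],"gripper": -1},{"offset": [0,-0.002,0.38],"delta_rot": [0,0,0.0046],"gripper": -1},{"offset": [0,-0.002,0.38],"delta_rot": [0,0,0.0046],"gripper": -1},{"offset": [0,-0.002,0.39],"delta_rot": [0,0,0.0046],"gripper": -1}])

```text
clock: 4.85
eef_pos: [432.4, 37.4, 7.4]
eef_rot: [[0.452, 0.892, 0.003], [0.892, -0.452, -0.001], [0.001, 0.003, -1.0]]
contact_force: [0.6, 1.0, 0.8]
grip_width: 85.3
grasp_force: 0.0
```

Request:
play_rows(rows=[{"offset": [0,0,0],"delta_rot": [0,0,0],"gripper": 1},{"offset": [0,0,0],"delta_rot": [0,0,0],"gripper": 1},{"offset": [0,0,0],"delta_rot": [0,0,0],"gripper": 1},{"offset": [0,0,0],"delta_rot": [0,0,0],"gripper": 1},{"offset": [0,0,0],"delta_rot": [0,0,0],"gripper": 1},{"offset": [0,0,0],"delta_rot": [0,0,0],"gripper": 1}], force=30)

```text
clock: 5.45
eef_pos: [430.9, 37.4, 6.2]
eef_rot: [[0.451, 0.892, 0.002], [0.892, -0.451, -0.001], [0.0, 0.002, -1.0]]
contact_force: [-3.0, -1.8, 22.3]
grip_width: 35.5
grasp_force: 29.8
```

```bash
python3 - <<'E'
from h import *
tips();s=get_state();print(s["eef_pos"],s["grip_width"],s["grasp_force"])
E
```

```text
finger 7031 tip z [6.8 7.4] y [ 1.2 63.5] x [-13.1  13.4]
finger 7015 tip z [6.8 7.2] y [-63.5  -0.8] x [-13.   13.4]
[430.90272349  37.32011738   6.1878539 ] 35.46676554337476 29.777655601501465
```

Request:
play_rows(rows=[{"offset": [0,0,-0.02],"delta_rot": [0,0,0],"gripper": 1},{"offset": [0,0,-0.1],"delta_rot": [0,0,0],"gripper": 1},{"offset": [0,0,-0.2],"delta_rot": [0,0,0],"gripper": 1},{"offset": [0,0,-0.3],"delta_rot": [0,0,0],"gripper": 1},{"offset": [0,0,-0.4],"delta_rot": [0,0,0],"gripper": 1},{"offset": [0,0,-0.5],"delta_rot": [0,0,0],"gripper": 1},{"offset": [0,0,-0.5],"delta_rot": [0,0,0],"gripper": 1}])

```text
clock: 6.2
eef_pos: [432.2, 38.1, 261.2]
eef_rot: [[0.451, 0.892, 0.009], [0.892, -0.451, -0.001], [0.003, 0.009, -1.0]]
contact_force: [0.5, -0.1, -1.7]
grip_width: 35.5
grasp_force: 31.3
```

```bash
python3 - <<'E'
from h import *
s,p,d=wrist("w2");W,_=cloud("wrist",d,None,s);T=(W-s["eef_pos"])@np.array(s["eef_rot"])
print(s["contact_force"],s["grip_width"],s["grasp_force"])
for sg in(1,-1):
    k=(abs(T[:,0])<13)&(T[:,1]*sg>18.5)&(T[:,1]*sg<40)&(T[:,2]>-60)&(T[:,2]<40);print(k.sum(),np.percentile(T[k],[2,50,90,98],axis=0).round(1).tolist())
k=(abs(T[:,0])<25)&(abs(T[:,1])<16)&(T[:,2]>-70)&(T[:,2]<40);print("cube",k.sum(),np.percentile(T[k],[2,10,50,90,98],axis=0).round(1).tolist())
go(520,-359,250,17)
E
```

```text
[ 0.48887631 -0.08489549 -1.66659459] 35.46877053512667 31.292633414268494
3924 [[-10.4, 18.9, -58.8], [7.2, 29.1, -50.9], [11.7, 38.8, -23.1], [12.3, 39.8, -10.5]]
3955 [[-10.4, -39.7, -59.1], [7.0, -29.4, -51.5], [11.7, -20.0, -23.6], [12.3, -18.9, -10.7]]
cube 9217 [[-18.6, -15.4, -35.5], [-13.2, -12.9, -34.6], [9.6, -0.0, -33.6], [19.5, 12.9, -12.7], [20.2, 15.4, 0.4]]
offset [-0.6276  0.5167  0.0183] rotz -0.2435 norm mm 406.55983890655943 j7 -0.67
```

View pics/w2.png

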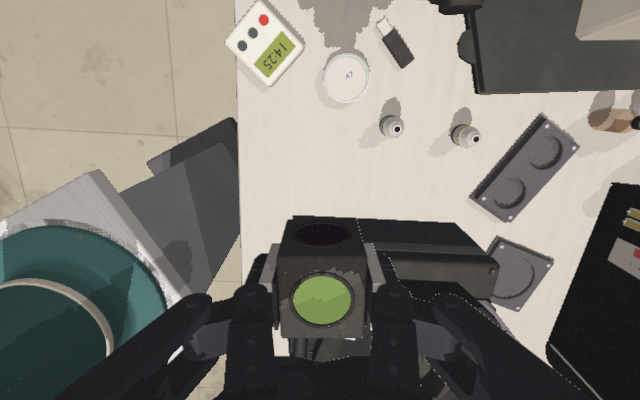

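The image shows the cube square in the grip at (320,290). The lenses are at (392,126) and (464,134), the dish at (345,77), the rack at (525,168) and the dish nest at (518,272).

Request:
play_rows(rows=[{"offset": [0,0,-0.05],"delta_rot": [0,0,-0.05],"gripper": 1},{"offset": [-0.6276,0.5167,-0.05],"delta_rot": [0,0,-0.2435],"gripper": 1},{"offset": [-0.6276,0.5167,-0.05],"delta_rot": [0,0,-0.2435],"gripper": 1},{"offset": [-0.6276,0.5167,-0.05],"delta_rot": [0,0,-0.2435],"gripper": 1},{"offset": [-0.6276,0.5167,-0.05],"delta_rot": [0,0,-0.2435],"gripper": 1},{"offset": [-0.6276,0.5167,-0.05],"delta_rot": [0,0,-0.2435],"gripper": 1},{"offset": [-0.6276,0.5167,-0.05],"delta_rot": [0,0,-0.2435],"gripper": 1},{"offset": [-0.6276,0.5167,-0.05],"delta_rot": [0,0,-0.2435],"gripper": 1}])

```text
clock: 7.05
eef_pos: [501.0, -280.9, 279.1]
eef_rot: [[-0.293, 0.956, -0.001], [0.956, 0.293, 0.001], [0.001, -0.001, -1.0]]
contact_force: [1.5, 1.6, -0.5]
grip_width: 35.7
grasp_force: 31.1
```

```bash
python3 - <<'E'
from h import *
go(520,-359,190,17)
E
```

```text
offset [-0.1607 -0.0092  0.178 ] rotz 0.0002 norm mm 120.00827194299313 j7 0.64
```

Request:
play_rows(rows=[{"offset": [-0.1607,-0.0092,0],"delta_rot": [0,0,0],"gripper": 1},{"offset": [-0.1607,-0.0092,0],"delta_rot": [0,0,0],"gripper": 1},{"offset": [-0.1607,-0.0092,0.178],"delta_rot": [0,0,0],"gripper": 1},{"offset": [-0.1607,-0.0092,0.178],"delta_rot": [0,0,0],"gripper": 1},{"offset": [-0.1607,-0.0092,0.178],"delta_rot": [0,0,0],"gripper": 1}])

```text
clock: 7.55
eef_pos: [517.8, -355.7, 185.2]
eef_rot: [[-0.293, 0.956, -0.008], [0.956, 0.293, 0.006], [0.008, -0.006, -1.0]]
contact_force: [-1.2, -0.0, -1.5]
grip_width: 35.4
grasp_force: 31.1
```

```bash
python3 - <<'E'
from h import *
s,p,d,o=look(["cube_nest"],"w3")
W=cloud("wrist",d,None,s)[0];T=(W-s["eef_pos"])@np.array(s["eef_rot"])
k=(abs(T[:,0])<25)&(abs(T[:,1])<15)&(T[:,2]>-36)&(T[:,2]<-31);print(np.percentile(T[k],[1,99],axis=0).round(1))
for l,r,W in o:
    t=W[(W[:,2]>8)&(W[:,2]<14)][:,:2].astype(np.float32);print(cv2.boxPoints(cv2.minAreaRect(t)).round())
E
```

```text
7.55 [ 518. -356.  185.] [ 0.82  0.5  -0.36  1.63  0.19  1.06  0.7 ]
cube_nest 0.73 [326. 173.] 6499 top 12 topbox [ 520. -359.] [78. 79.] 17 med [ 519.6 -355.6   10.9]
[[-19.6 -14.7 -35.4]
 [ 19.5  14.7 -31.6]]
[[ 471. -333.]
 [ 494. -408.]
 [ 568. -386.]
 [ 546. -310.]]
```

View pics/w3.png

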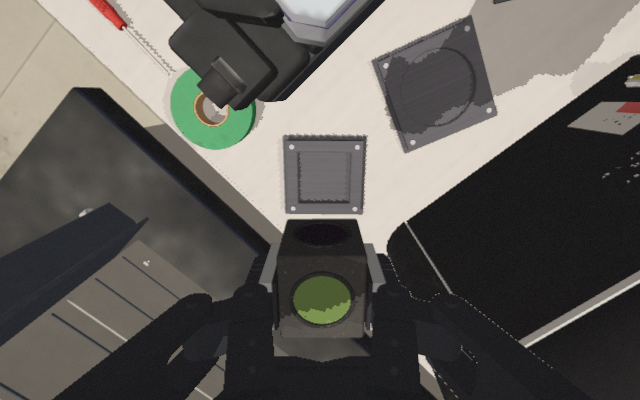

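```bash
python3 - <<'E'
from h import *
s,p,d=wrist();W,_=cloud("wrist",d,None,s);T=(W-s["eef_pos"])@np.array(s["eef_rot"])
D=W-[520,-359,0];r=np.hypot(D[:,0],D[:,1])
far=T[:,2]>15
for R in(60,80,100,120,140):
    k=(r<R)&far&(W[:,2]>14);print(R,k.sum(),W[k].max(0).round() if k.any() else "",W[k].min(0).round() if k.any() else "")
for z in (30,12): go(520,-359,z,17,s)
E
```

```text
60 0  
80 0  
100 6582 [ 618. -269.  156.] [ 420. -450.   14.]
120 22259 [ 640. -242.  176.] [ 400. -470.   14.]
140 36116 [ 656. -220.  176.] [ 380. -488.   14.]
offset [-0.0038 -0.0021  0.3229] rotz 0.0002 norm mm 161.4773294524271 j7 0.7
offset [-0.0039 -0.002   0.3589] rotz 0.0002 norm mm 179.4760254430639 j7 0.7
```

```bash
python3 - <<'E'
from h import *
s,p,d=wrist();W,_=cloud("wrist",d,None,s);R=np.array(s["eef_rot"])
T=(W-[520,-359,11])@R   # tool frame at the placing pose
k=(W[:,2]>25)&(T[:,0]>-60)&(T[:,0]<140)&(abs(T[:,1])<75)&(((W-s["eef_pos"])@R)[:,2]>15)
h=W[k];t=T[k]
print(k.sum())
for x in range(-60,140,20):
    q=(t[:,0]>=x)&(t[:,0]<x+20)
    if q.any():print(x,q.sum(),"y",t[q,1].min().round(),t[q,1].max().round(),"z",h[q,2].max().round())
E
```

```text
13742
-60 279 y -75.0 -64.0 z 61.0
60 392 y -60.0 -35.0 z 156.0
80 3787 y -75.0 -12.0 z 158.0
100 7802 y -75.0 10.0 z 176.0
120 1482 y -75.0 30.0 z 173.0
```

```bash
python3 - <<'E'
from h import *
s,p,d=wrist();W,_=cloud("wrist",d,None,s);R=np.array(s["eef_rot"])
own=((W-s["eef_pos"])@R)[:,2]<15
Ws,_=cloud("scene",np.load("scene_d.npy"))
A=np.vstack([W[~own],Ws])
for yx in(107,107+180,197,17,152,242,220):
    a=np.radians(yx);x=np.array([np.cos(a),np.sin(a)]);y=np.array([x[1],-x[0]])
    D=A[:,:2]-[520,-359];u=D@x;v=D@y
    k=(u>45)&(u<120)&(abs(v)<55);print(yx,k.sum(),"z pct99.5",np.percentile(A[k,2],99.5).round() if k.sum()>50 else None)
E
```

```text
107 16371 z pct99.5 175.0
287 1947 z pct99.5 61.0
197 8875 z pct99.5 61.0
17 15581 z pct99.5 231.0
152 12611 z pct99.5 168.0
242 7022 z pct99.5 61.0
220 9200 z pct99.5 61.0
```

Request:
play_rows(rows=[{"offset": [-0.0038,-0.0021,0],"delta_rot": [0,0,-0.5],"gripper": 1},{"offset": [-0.0038,-0.0021,0],"delta_rot": [0,0,-0.5],"gripper": 1},{"offset": [-0.0038,-0.0021,0],"delta_rot": [0,0,-0.5],"gripper": 1},{"offset": [-0.0038,-0.0021,0],"delta_rot": [0,0,-0.5],"gripper": 1},{"offset": [-0.0038,-0.0021,0],"delta_rot": [0,0,-0.5],"gripper": 1},{"offset": [-0.0038,-0.0021,0],"delta_rot": [0,0,-0.5],"gripper": 1},{"offset": [-0.0038,-0.0021,0],"delta_rot": [0,0,-0.5],"gripper": 1},{"offset": [-0.0038,-0.0021,0],"delta_rot": [0,0,-0.5],"gripper": 1}])

```text
clock: 8.6
eef_pos: [520.6, -360.0, 193.0]
eef_rot: [[-0.998, 0.068, 0.002], [0.068, 0.998, -0.002], [-0.002, -0.002, -1.0]]
contact_force: [-0.5, -0.4, -0.9]
grip_width: 35.7
grasp_force: 31.1
```

```bash
python3 - <<'E'
from h import *
go(520,-359,30,107)
E
```

```text
offset [0.002  0.0024 0.326 ] rotz -0.1161 norm mm 162.9922897023977 j7 1.8
```

Request:
play_rows(rows=[{"offset": [0.001,0.002,0],"delta_rot": [0,0,-0.1161],"gripper": 1},{"offset": [0.001,0.002,0],"delta_rot": [0,0,-0.1161],"gripper": 1},{"offset": [0.001,0.002,0],"delta_rot": [0,0,-0.1161],"gripper": 1},{"offset": [0.001,0.002,0.1],"delta_rot": [0,0,-0.1161],"gripper": 1},{"offset": [0.001,0.002,0.2],"delta_rot": [0,0,-0.1161],"gripper": 1},{"offset": [0.001,0.002,0.28],"delta_rot": [0,0,-0.1161],"gripper": 1},{"offset": [0.001,0.002,0.326],"delta_rot": [0,0,-0.1161],"gripper": 1},{"offset": [0.001,0.002,0.326],"delta_rot": [0,0,-0.1161],"gripper": 1}])

```text
clock: 9.4
eef_pos: [518.8, -358.2, 26.5]
eef_rot: [[-0.958, -0.287, -0.003], [-0.287, 0.958, 0.001], [0.002, 0.002, -1.0]]
contact_force: [-0.5, 0.0, 0.3]
grip_width: 36.3
grasp_force: 31.2
```

```bash
python3 - <<'E'
from h import *
go(520,-359,11,107)
E
```

```text
offset [-0.0018 -0.0023  0.031 ] rotz -0.0019 norm mm 15.555513150805323 j7 2.01
```

Request:
play_rows(rows=[{"offset": [-0.0018,-0.0023,0.025],"delta_rot": [0,0,0],"gripper": 1},{"offset": [-0.0018,-0.0023,0.03],"delta_rot": [0,0,0],"gripper": 1},{"offset": [-0.0018,-0.0023,0.03],"delta_rot": [0,0,0],"gripper": 1},{"offset": [-0.0018,-0.0023,0.03],"delta_rot": [0,0,0],"gripper": -0.3},{"offset": [-0.0018,-0.0023,0.03],"delta_rot": [0,0,0],"gripper": -0.3},{"offset": [-0.0018,-0.0023,0.03],"delta_rot": [0,0,0],"gripper": -0.3},{"offset": [-0.0018,-0.0023,0.03],"delta_rot": [0,0,0],"gripper": -0.3}])

```text
clock: 10.1
eef_pos: [521.0, -359.4, 13.3]
eef_rot: [[-0.958, -0.287, 0.0], [-0.287, 0.958, -0.0], [-0.0, -0.0, -1.0]]
contact_force: [-0.2, 0.5, -0.7]
grip_width: 55.3
grasp_force: 0.0
```

Request:
play_rows(rows=[{"offset": [0,0,-0.1],"delta_rot": [0,0,0],"gripper": -0.3},{"offset": [0,0,-0.2],"delta_rot": [0,0,0],"gripper": -0.3},{"offset": [0,0,-0.3],"delta_rot": [0,0,0],"gripper": -0.5},{"offset": [0,0,-0.4],"delta_rot": [0,0,0],"gripper": -1},{"offset": [0,0,-0.5],"delta_rot": [0,0,0],"gripper": -1}])

```text
clock: 10.6
eef_pos: [520.6, -359.0, 265.3]
eef_rot: [[-0.958, -0.287, 0.0], [-0.287, 0.958, -0.0], [-0.0, -0.0, -1.0]]
contact_force: [0.8, -1.3, -0.6]
grip_width: 85.5
grasp_force: 0.0
```

```bash
python3 - <<'E'
from h import *
s,p,d,o=look(["cube"])
W=cloud("wrist",d,None,s)[0]
k=(W[:,2]>36)&(np.hypot(W[:,0]-520,W[:,1]+359)<40)&(W[:,2]<60);print(k.sum(),np.percentile(W[k],[2,50,98],axis=0).round(1).tolist(),cv2.minAreaRect(W[k][:,:2].astype(np.float32)))
go(503,110,320,60)
E
```

```text
10.6 [ 521. -359.  265.] [ 1.07  0.5  -0.73  1.54  0.34  1.24  2.15]
cube 0.55 [321. 161.] 1190 top 46 topbox [ 521. -361.] [40. 36.] 16 med [ 520.4 -360.8   45. ]
1059 [[499.9, -379.8, 41.4], [519.9, -361.0, 45.0], [541.2, -341.5, 46.8]] ((520.9114379882812, -360.5899658203125), (40.04716873168945, 35.853214263916016), 16.369094848632812)
offset [-0.2315  0.9112 -0.1052] rotz 0.2593 norm mm 472.9958738257466 j7 2.15
```

Request:
play_rows(rows=[{"offset": [0,0,-0.1],"delta_rot": [0,0,0.04],"gripper": -1},{"offset": [-0.2315,0.9112,-0.1],"delta_rot": [0,0,0.26],"gripper": -1},{"offset": [-0.2315,0.9112,-0.1],"delta_rot": [0,0,0.26],"gripper": -1},{"offset": [-0.2315,0.9112,-0.1],"delta_rot": [0,0,0.26],"gripper": -1},{"offset": [-0.2315,0.9112,-0.1],"delta_rot": [0,0,0.26],"gripper": -1},{"offset": [-0.2315,0.9112,-0.1],"delta_rot": [0,0,0.26],"gripper": -1},{"offset": [-0.2315,0.9112,-0.1],"delta_rot": [0,0,0.26],"gripper": -1},{"offset": [-0.2315,0.9112,-0.1],"delta_rot": [0,0,0.26],"gripper": -1}])

```text
clock: 11.5
eef_pos: [505.8, -9.4, 313.3]
eef_rot: [[-0.865, 0.502, 0.001], [0.502, 0.865, -0.001], [-0.001, -0.0, -1.0]]
contact_force: [1.1, 0.1, 0.1]
grip_width: 85.1
grasp_force: 0.0
```

```bash
python3 - <<'E'
from h import *
go(503,110,200,60)
E
```

```text
offset [0.1249 0.2037 0.2264] rotz -0.0009 norm mm 164.58128980030614 j7 0.87
```

Request:
play_rows(rows=[{"offset": [0.1249,0.2037,0.1],"delta_rot": [0,0,0],"gripper": -1},{"offset": [0.1249,0.2037,0.1],"delta_rot": [0,0,0],"gripper": -1},{"offset": [0.1249,0.2037,0.2264],"delta_rot": [0,0,0],"gripper": -1},{"offset": [0.1249,0.2037,0.2264],"delta_rot": [0,0,0],"gripper": -1},{"offset": [0.1249,0.2037,0.2264],"delta_rot": [0,0,0],"gripper": -1}])

```text
clock: 12.0
eef_pos: [501.5, 109.2, 197.1]
eef_rot: [[-0.866, 0.5, -0.005], [0.5, 0.866, 0.0], [0.005, -0.002, -1.0]]
contact_force: [-1.5, -0.1, 0.7]
grip_width: 85.4
grasp_force: 0.0
```

```bash
python3 - <<'E'
from h import *
s,p,d,o=look(["dish"],"w4")
for l,r,W in o:
    t=W[(W[:,2]>10)&(W[:,2]<18)][:,:2].astype(np.float32);c=cv2.minEnclosingCircle(t);print(c);
W,_=cloud("wrist",d,None,s);R=np.array(s["eef_rot"])
own=((W-s["eef_pos"])@R)[:,2]<15
A=np.vstack([W[~own],cloud("scene",np.load("scene_d.npy"))[0]])
for nm,(a,b,w) in dict(body=(-50,50,75),cam=(45,120,55)).items():
    D=A[:,:2]-[503,110];u=D@R[:2,0];v=D@R[:2,1];k=(u>a)&(u<b)&(abs(v)<w);print(nm,np.percentile(A[k,2],[90,99,99.8]).round())
go(503,110,5,60)
E
```

```text
12.0 [501. 109. 197.] [ 0.4   0.36 -0.81  1.9   0.3   1.01  0.51]
dish 0.67 [323. 171.] 2126 top 15 topbox [502. 109.] [54. 55.] 11 med [501.6 109.8  14.2]
((502.49505615234375, 109.3960189819336), 27.56941795349121)
body [14. 26. 38.]
cam [17. 18. 19.]
offset [0.0032 0.0027 0.3913] rotz -0.0007 norm mm 195.681513516411 j7 0.51
```

View pics/w4.png

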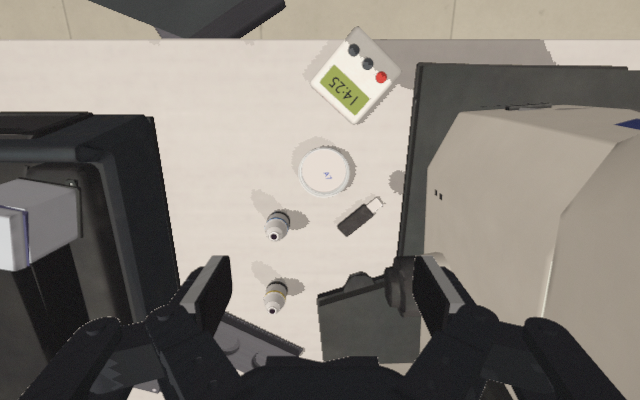

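The dish is at (325,171) in this view. The stick at (362,215) and the timer at (354,75) are clear of the finger lines, so I'll descend.

Request:
play_rows(rows=[{"offset": [0.002,0.001,0.1],"delta_rot": [0,0,0],"gripper": -1},{"offset": [0.002,0.001,0.2],"delta_rot": [0,0,0],"gripper": -1},{"offset": [0.002,0.001,0.3],"delta_rot": [0,0,0],"gripper": -1},{"offset": [0.002,0.001,0.36],"delta_rot": [0,0,0],"gripper": -1},{"offset": [0.002,0.001,0.38],"delta_rot": [0,0,0],"gripper": -0.8},{"offset": [0.002,0.001,0.38],"delta_rot": [0,0,0],"gripper": -0.8}])

```text
clock: 12.7
eef_pos: [503.8, 108.5, 10.6]
eef_rot: [[-0.864, 0.503, 0.001], [0.503, 0.864, -0.0], [-0.001, 0.0, -1.0]]
contact_force: [-0.3, -0.4, 1.0]
grip_width: 76.7
grasp_force: 0.0
```

```bash
python3 - <<'E'
from h import *
tips();go(502.5,109.4,0,60)
E
```

```text
finger 7096 tip z [11.1 11.6] y [ 1.1 63.1] x [-12.7  13.5]
finger 7064 tip z [11.1 11.6] y [-63.1  -1.5] x [-12.8  13.4]
offset [ 0.0036 -0.0008  0.0232] rotz -0.001 norm mm 11.728614010654507 j7 0.27
```

Request:
play_rows(rows=[{"offset": [0.002,0,0.023],"delta_rot": [0,0,0],"gripper": -0.8},{"offset": [0.002,0,0.023],"delta_rot": [0,0,0],"gripper": -0.5},{"offset": [0.002,0,0.023],"delta_rot": [0,0,0],"gripper": 1},{"offset": [0.002,0,0.023],"delta_rot": [0,0,0],"gripper": 1},{"offset": [0.002,0,0.023],"delta_rot": [0,0,0],"gripper": 1},{"offset": [0.002,0,0.023],"delta_rot": [0,0,0],"gripper": 1}], force=20)

```text
clock: 13.35
eef_pos: [502.4, 109.5, -0.8]
eef_rot: [[-0.865, 0.502, 0.001], [0.502, 0.865, -0.0], [-0.001, 0.0, -1.0]]
contact_force: [-2.3, -1.4, 5.1]
grip_width: 54.2
grasp_force: 20.0
```

Request:
play_rows(rows=[{"offset": [0,0,-0.02],"delta_rot": [0,0,0],"gripper": 1},{"offset": [0,0,-0.08],"delta_rot": [0,0,0],"gripper": 1},{"offset": [0,0,-0.16],"delta_rot": [0,0,0],"gripper": 1},{"offset": [0,0,-0.26],"delta_rot": [0,0,0],"gripper": 1},{"offset": [0,0,-0.36],"delta_rot": [0,0,0],"gripper": 1},{"offset": [0,0,-0.46],"delta_rot": [0,0,0],"gripper": 1},{"offset": [0,0,-0.56],"delta_rot": [0,0,0],"gripper": 1}])

```text
clock: 14.05
eef_pos: [501.2, 109.9, 281.5]
eef_rot: [[-0.865, 0.501, 0.001], [0.501, 0.865, 0.0], [-0.0, 0.0, -1.0]]
contact_force: [1.1, -0.3, -0.1]
grip_width: 54.0
grasp_force: 21.4
```

```bash
python3 - <<'E'
from h import *
s,p,d=wrist("w5");W,_=cloud("wrist",d,None,s);T=(W-s["eef_pos"])@np.array(s["eef_rot"])
print(s["eef_pos"],s["grip_width"],s["grasp_force"])
k=(abs(T[:,0])<28)&(abs(T[:,1])<24)&(T[:,2]>-40)&(T[:,2]<40);print("dish",k.sum(),np.percentile(T[k],[1,10,50,90,99],axis=0).round(1).tolist())
P=T[k];A=np.c_[P[:,:2],np.ones(len(P))];print("plane",np.linalg.lstsq(A,P[:,2],rcond=None)[0])
A=cloud("scene",np.load("scene_d.npy"))[0]
for yx in range(-60,240,15):
    a=np.radians(yx);x=np.array([np.cos(a),np.sin(a)]);y=np.array([x[1],-x[0]])
    B=np.vstack([A,W[T[:,2]>15]])
    D=B[:,:2]-[598,-242];u=D@x;v=D@y
    k=(u>45)&(u<120)&(abs(v)<55);print(yx,k.sum(),np.percentile(B[k,2],99.5).round() if k.any() else 0,end="; ")
go(598,-242,300,107)
E
```

```text
[501.20366049 109.92475091 281.45224374] 53.98470129185839 21.39129549264908
dish 9735 [[-25.5, -23.2, -16.3], [-17.9, -17.9, -15.7], [3.4, -0.4, -15.0], [22.4, 17.4, -14.1], [27.0, 23.1, -7.4]]
plane [ 2.92702232e-02  1.08274513e-03 -1.47912040e+01]
-60 3442 248.0; -45 4214 248.0; -30 4916 247.0; -15 5604 248.0; 0 4446 247.0; 15 3658 243.0; 30 2131 227.0; 45 986 15.0; 60 1270 15.0; 75 1580 15.0; 90 1524 123.0; 105 2017 175.0; 120 2830 176.0; 135 2937 177.0; 150 3111 178.0; 165 2633 177.0; 180 1789 178.0; 195 856 177.0; 210 108 175.0; 225 66 10.0; offset [-0.5173 -0.5172 -0.0212] rotz -0.2613 norm mm 365.9131002388861 j7 0.58
```

View pics/w5.png

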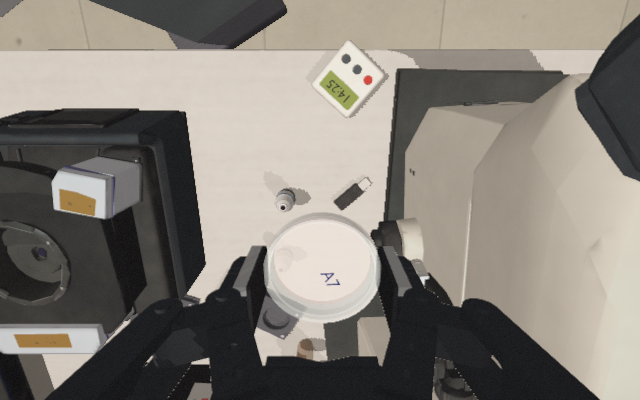

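The dish is held flat at (322,268).

Request:
play_rows(rows=[{"offset": [-0.06,-0.06,-0.03],"delta_rot": [0,0,0.5],"gripper": 1},{"offset": [-0.12,-0.12,-0.03],"delta_rot": [0,0,0.5],"gripper": 1},{"offset": [-0.18,-0.18,-0.03],"delta_rot": [0,0,0.5],"gripper": 1},{"offset": [-0.24,-0.24,-0.03],"delta_rot": [0,0,0.5],"gripper": 1},{"offset": [-0.3,-0.3,-0.03],"delta_rot": [0,0,0.5],"gripper": 1},{"offset": [-0.36,-0.36,-0.03],"delta_rot": [0,0,0.5],"gripper": 1},{"offset": [-0.42,-0.42,-0.03],"delta_rot": [0,0,0.5],"gripper": 1},{"offset": [-0.48,-0.48,-0.03],"delta_rot": [0,0,0.5],"gripper": 1}])

```text
clock: 14.9
eef_pos: [589.1, -219.9, 294.5]
eef_rot: [[0.16, 0.987, 0.001], [0.987, -0.16, 0.0], [0.0, 0.001, -1.0]]
contact_force: [0.4, 0.7, 0.2]
grip_width: 54.1
grasp_force: 21.5
```

```bash
python3 - <<'E'
from h import *
go(598,-242,200,-30)
E
```

```text
offset [-0.0409  0.0246  0.189 ] rotz 0.1155 norm mm 97.44891194757025 j7 -0.01
```

Request:
play_rows(rows=[{"offset": [-0.0409,0.0246,0],"delta_rot": [0,0,0.1155],"gripper": 1},{"offset": [-0.0409,0.0246,0.08],"delta_rot": [0,0,0.1155],"gripper": 1},{"offset": [-0.0409,0.0246,0.189],"delta_rot": [0,0,0.1155],"gripper": 1},{"offset": [-0.0409,0.0246,0.189],"delta_rot": [0,0,0.1155],"gripper": 1},{"offset": [-0.0409,0.0246,0.189],"delta_rot": [0,0,0.1155],"gripper": 1}])

```text
clock: 15.4
eef_pos: [598.0, -240.2, 199.8]
eef_rot: [[0.493, 0.87, -0.001], [0.87, -0.493, 0.001], [0.0, -0.001, -1.0]]
contact_force: [0.3, -0.8, 1.1]
grip_width: 53.6
grasp_force: 21.6
```

```bash
python3 - <<'E'
from h import *
s,p,d,o=look(["dish_nest"])
for l,r,W in o:
    t=W[(W[:,2]>6.5)&(W[:,2]<12)][:,:2].astype(np.float32);print(cv2.boxPoints(cv2.minAreaRect(t)).round(),cv2.minAreaRect(t))
W=cloud("wrist",d,None,s)[0];R=np.array(s["eef_rot"]);T=(W-s["eef_pos"])@R
far=T[:,2]>15
D=(W-[598,-242,0])@R
for nm,k in dict(y=(abs(D[:,0])<50)&(abs(D[:,1])<100),cam=(D[:,0]>45)&(D[:,0]<120)&(abs(D[:,1])<55)).items():
    k=k&far&(W[:,2]>12);print(nm,k.sum(),D[k][:,1].min() if k.any() else 0,D[k][:,1].max() if k.any() else 0,W[k,2].max() if k.any() else 0)
    q=k&(D[:,1]<0);print(" neg",D[q][:,1].max() if q.any() else None);q=k&(D[:,1]>0);print(" pos",D[q][:,1].min() if q.any() else None)
k=(abs(T[:,0])<30)&(abs(T[:,1])<24)&(T[:,2]>-18)&(T[:,2]<-12);print(np.percentile(T[k],[1,50,99],axis=0).round(1).tolist())
go(598,-242,25,-30)
E
```

```text
15.4 [ 598. -240.  200.] [ 0.62  0.51 -0.4   1.58  0.21  1.09 -0.35]
dish_nest 0.83 [320. 168.] 7580 top 10 topbox [ 599. -242.] [95. 96.] 41 med [ 599.8 -241.     8.2]
[[ 535. -238.]
 [ 593. -306.]
 [ 662. -247.]
 [ 603. -179.]] ((598.2099609375, -242.39056396484375), (90.37450408935547, 90.1042709350586), 40.64216232299805)
y 23080 -99.99496928293502 96.7018896265493 184.63785621311007
 neg -88.83769595167064
 pos 89.02450540509778
cam 821 -54.99462378373364 -4.303775820364237 16.76044852594572
 neg -4.303775820364237
 pos None
[[-25.8, -23.1, -16.1], [1.9, -0.0, -14.9], [26.3, 23.3, -13.1]]
offset [-0.0038 -0.0017  0.3536] rotz 0.0024 norm mm 176.8312514937782 j7 -0.35
```

Request:
play_rows(rows=[{"offset": [-0.003,-0.001,0.09],"delta_rot": [0,0,0],"gripper": 1},{"offset": [-0.003,-0.001,0.18],"delta_rot": [0,0,0],"gripper": 1},{"offset": [-0.003,-0.001,0.27],"delta_rot": [0,0,0],"gripper": 1},{"offset": [-0.003,-0.001,0.34],"delta_rot": [0,0,0],"gripper": 1},{"offset": [-0.003,-0.001,0.37],"delta_rot": [0,0,0],"gripper": 1},{"offset": [-0.003,-0.001,0.37],"delta_rot": [0,0,0],"gripper": 1},{"offset": [-0.003,-0.001,0.37],"delta_rot": [0,0,0],"gripper": 1}])

```text
clock: 16.2
eef_pos: [598.3, -242.1, 16.3]
eef_rot: [[0.495, 0.869, 0.003], [0.869, -0.495, -0.001], [0.001, 0.003, -1.0]]
contact_force: [0.0, 0.8, 0.1]
grip_width: 54.1
grasp_force: 21.6
```

```bash
python3 - <<'E'
from h import *
go(598.2,-242.4,5,-30)
E
```

```text
offset [-0.0007  0.      0.0225] rotz 0.0018 norm mm 11.279715650247127 j7 -0.42
```

Request:
play_rows(rows=[{"offset": [0,0,0.012],"delta_rot": [0,0,0],"gripper": 1},{"offset": [0,0,0.022],"delta_rot": [0,0,0],"gripper": 1},{"offset": [0,0,0.022],"delta_rot": [0,0,0],"gripper": 1}])

```text
clock: 16.5
eef_pos: [597.3, -241.9, 3.2]
eef_rot: [[0.495, 0.869, 0.001], [0.869, -0.495, -0.0], [0.0, 0.001, -1.0]]
contact_force: [3.1, -0.6, 0.1]
grip_width: 53.9
grasp_force: 24.1
```

Request:
play_rows(rows=[{"offset": [0,0,0],"delta_rot": [0,0,0],"gripper": -0.35},{"offset": [0,0,0],"delta_rot": [0,0,0],"gripper": -0.5},{"offset": [0,0,0],"delta_rot": [0,0,0],"gripper": -0.7},{"offset": [0,0,0],"delta_rot": [0,0,0],"gripper": -0.7},{"offset": [0,0,-0.06],"delta_rot": [0,0,0],"gripper": -0.7},{"offset": [0,0,-0.16],"delta_rot": [0,0,0],"gripper": -0.7},{"offset": [0,0,-0.26],"delta_rot": [0,0,0],"gripper": -0.7},{"offset": [0,0,-0.36],"delta_rot": [0,0,0],"gripper": -0.7}])

```text
clock: 17.3
eef_pos: [596.4, -241.4, 185.0]
eef_rot: [[0.495, 0.869, -0.0], [0.869, -0.495, 0.0], [0.0, -0.0, -1.0]]
contact_force: [0.8, -0.6, 0.8]
grip_width: 72.5
grasp_force: 0.0
```

```bash
python3 - <<'E'
from h import *
s,p,d,o=look(["dish","lens_rack","lens_1"],"w6")
W=cloud("wrist",d,None,s)[0]
k=(W[:,2]>15)&(W[:,2]<24)&(np.hypot(W[:,0]-598,W[:,1]+242)<40);print(k.sum(),np.percentile(W[k],[2,50,98],axis=0).round(1).tolist(),cv2.minEnclosingCircle(W[k][:,:2].astype(np.float32)))
for l,r,W in o:
    if l=="lens_rack":
        t=W[(W[:,2]>12)&(W[:,2]<16)][:,:2].astype(np.float32);print(cv2.minAreaRect(t),cv2.boxPoints(cv2.minAreaRect(t)).round())
E
```

```text
17.3 [ 596. -241.  185.] [ 0.62  0.52 -0.4   1.6   0.22  1.07 -0.35]
dish 0.9 [322. 174.] 2311 top 20 topbox [ 597. -242.] [55. 54.] 38 med [ 597.8 -241.4   19.2]
dish 0.2 [324. 149.] 5889 top 10 topbox [ 598. -241.] [94. 94.] 42 med [ 601.8 -238.4    8.8]
lens_rack 0.61 [292.  35.] 5980 top 15 topbox [ 642. -109.] [80. 60.] 29 med [ 637.4 -114.6   13.9]
2285 [[572.8, -266.8, 17.6], [597.8, -241.4, 19.2], [622.0, -217.1, 20.6]] ((597.3448486328125, -242.51805114746094), 27.74641227722168)
((641.0099487304688, -108.9411392211914), (79.17826843261719, 60.224098205566406), 29.35352325439453) [[ 592. -102.]
 [ 621. -155.]
 [ 690. -116.]
 [ 661.  -63.]]
```

View pics/w6.png

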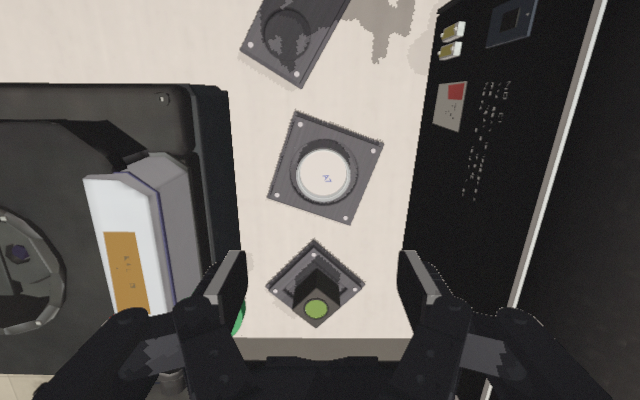

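The dish sits in its recess at (323,173) and the cube in its nest at (315,300). Next I'll measure the lenses and work out clearances at the rack.

```bash
python3 - <<'E'
from h import *
s,p,d=wrist();W=cloud("wrist",d,None,s)[0];T=(W-s["eef_pos"])@np.array(s["eef_rot"])
B=np.vstack([cloud("scene",np.load("scene_d.npy"))[0],cloud("side",np.load("side_d.npy"))[0],W[T[:,2]>15]])
B=B[(B[:,2]<600)]
for nm,c in dict(far=(688,-82),near=(633,-114),L1=(603,-15),L2=(528,36)).items():
    print(nm)
    for yx in range(0,360,30):
        a=np.radians(yx);x=np.array([np.cos(a),np.sin(a)]);y=np.array([x[1],-x[0]])
        D=B[:,:2]-c;u=D@x;v=D@y
        k=(u>45)&(u<115)&(abs(v)<50);b=(abs(u)<48)&(abs(v)<65)
        print(" ",yx,"cam",np.percentile(B[k,2],99.5).round() if k.any() else 0,"body",np.percentile(B[b,2],99.5).round())
go(603,-15,250,-30)
E
```

```text
far
  0 cam 65.0 body 16.0
  30 cam 65.0 body 16.0
  60 cam 290.0 body 54.0
  90 cam 293.0 body 27.0
  120 cam 47.0 body 43.0
  150 cam 46.0 body 16.0
  180 cam 15.0 body 16.0
  210 cam 16.0 body 16.0
  240 cam 15.0 body 54.0
  270 cam 164.0 body 27.0
  300 cam 221.0 body 43.0
  330 cam 233.0 body 16.0
near
  0 cam 15.0 body 16.0
  30 cam 16.0 body 16.0
  60 cam 16.0 body 107.0
  90 cam 47.0 body 16.0
  120 cam 46.0 body 16.0
  150 cam 121.0 body 16.0
  180 cam 169.0 body 16.0
  210 cam 169.0 body 16.0
  240 cam 20.0 body 107.0
  270 cam 20.0 body 16.0
  300 cam 9.0 body 16.0
  330 cam 14.0 body 16.0
L1
  0 cam 32.0 body 45.0
  30 cam 298.0 body 46.0
  60 cam 297.0 body 46.0
  90 cam 31.0 body 46.0
  120 cam 47.0 body 45.0
  150 cam 47.0 body 45.0
  180 cam 28.0 body 45.0
  210 cam 120.0 body 46.0
  240 cam 108.0 body 46.0
  270 cam 119.0 body 46.0
  300 cam 16.0 body 45.0
  330 cam 16.0 body 45.0
L2
  0 cam 46.0 body 45.0
  30 cam 108.0 body 46.0
  60 cam 104.0 body 46.0
  90 cam 16.0 body 46.0
  120 cam 16.0 body 46.0
  150 cam 42.0 body 45.0
  180 cam 41.0 body 45.0
  210 cam 79.0 body 46.0
  240 cam 2.0 body 46.0
  270 cam 86.0 body 46.0
  300 cam 45.0 body 46.0
  330 cam 47.0 body 45.0
offset [ 0.4002 -0.2132 -0.1346] rotz 0.0017 norm mm 236.5011626893225 j7 -0.35
```

Request:
play_rows(rows=[{"offset": [0,0,-0.1],"delta_rot": [0,0,-0.5],"gripper": -0.2},{"offset": [0,0,-0.14],"delta_rot": [0,0,-0.5],"gripper": -0.2},{"offset": [0.4,-0.213,-0.14],"delta_rot": [0,0,-0.5],"gripper": -0.2},{"offset": [0.4,-0.213,-0.14],"delta_rot": [0,0,-0.5],"gripper": -0.2},{"offset": [0.4,-0.213,-0.14],"delta_rot": [0,0,-0.5],"gripper": -0.2},{"offset": [0.4,-0.213,-0.14],"delta_rot": [0,0,-0.5],"gripper": -0.2},{"offset": [0.4,-0.213,-0.14],"delta_rot": [0,0,-0.5],"gripper": -0.2},{"offset": [0.4,-0.213,-0.14],"delta_rot": [0,0,-0.5],"gripper": -0.2}])

```text
clock: 18.35
eef_pos: [602.5, -10.0, 251.8]
eef_rot: [[-0.64, 0.768, -0.002], [0.768, 0.64, 0.002], [0.003, -0.0, -1.0]]
contact_force: [0.2, -0.1, 1.1]
grip_width: 51.2
grasp_force: 0.0
```

Request:
play_rows(rows=[{"offset": [0,0,0.14],"delta_rot": [0,0,-0.12],"gripper": -0.2},{"offset": [0,0,0.14],"delta_rot": [0,0,-0.12],"gripper": -0.2},{"offset": [0,0,0.14],"delta_rot": [0,0,-0.12],"gripper": -0.2},{"offset": [0,0,0.14],"delta_rot": [0,0,-0.12],"gripper": -0.2}])

```text
clock: 18.75
eef_pos: [602.4, -15.1, 180.9]
eef_rot: [[-0.873, 0.489, -0.003], [0.489, 0.873, 0.001], [0.004, -0.001, -1.0]]
contact_force: [0.5, 1.2, 0.5]
grip_width: 51.2
grasp_force: 0.0
```

```bash
cat >> h.py <<'E'
def lens(c0):
    s,p,d,o=look(["lens_1"])
    W,_=cloud("wrist",d,None,s);T=(W-s["eef_pos"])@np.array(s["eef_rot"])
    k=(np.hypot(W[:,0]-c0[0],W[:,1]-c0[1])<30)&(T[:,2]>5)
    t=W[k&(W[:,2]>44)&(W[:,2]<52)];print("top",len(t),t.max(0).round(1),t.min(0).round(1),cv2.minEnclosingCircle(t[:,:2].astype(np.float32)))
    for a,b in((4,12),(12,20),(20,28)):
        t=W[k&(W[:,2]>a)&(W[:,2]<b)]
        if len(t)>10:
            # circle of radius 13 fit
            from scipy.optimize import least_squares
            f=least_squares(lambda q:np.hypot(t[:,0]-q[0],t[:,1]-q[1])-13,c0,loss="soft_l1");print(a,len(t),f.x.round(1),np.abs(f.fun).mean().round(2))
E
python3 - <<'E'
from h import *
lens((603,-15)); go(603,-15,20,60)
E
```

```text
18.75 [602. -15. 181.] [ 0.55  0.55 -0.77  1.7   0.42  1.08  0.7 ]
lens_1 0.69 [ 44. 276.] 1307 top 12 topbox [ 540. -282.] [ 22. 220.] 9 med [ 550.3 -352.3   11. ]
lens_1 0.67 [335.  79.] 620 top 48 topbox [527.  36.] [16. 16.] 61 med [527.2  35.9  45.8]
lens_1 0.66 [322. 179.] 639 top 47 topbox [602. -14.] [16. 16.] 60 med [601.4 -13.9  45.6]
top 171 [609.1  -7.3  49.2] [594.4 -21.4  44. ] ((601.95654296875, -14.819286346435547), 7.581828594207764)
4 25 [602.8 -14.5] 0.15
12 55 [603.  -14.6] 0.16
20 36 [603.1 -14.8] 0.16
offset [-0.000e+00  1.000e-04  3.246e-01] rotz 0.0029 norm mm 162.29845197538995 j7 0.69
```

Request:
play_rows(rows=[{"offset": [0.0,0.001,0.1],"delta_rot": [0,0,0.003],"gripper": -0.2},{"offset": [0.0,0.001,0.2],"delta_rot": [0,0,0.003],"gripper": -0.2},{"offset": [0.0,0.001,0.27],"delta_rot": [0,0,0.003],"gripper": -0.2},{"offset": [0.0,0.001,0.32],"delta_rot": [0,0,0.003],"gripper": -0.2},{"offset": [0.0,0.001,0.345],"delta_rot": [0,0,0.003],"gripper": -0.2},{"offset": [0.0,0.001,0.345],"delta_rot": [0,0,0.003],"gripper": -0.2},{"offset": [0.0,0.001,0.345],"delta_rot": [0,0,0.003],"gripper": -0.2}])

```text
clock: 19.55
eef_pos: [604.3, -14.5, 11.5]
eef_rot: [[-0.867, 0.499, 0.001], [0.499, 0.867, 0.0], [-0.001, 0.001, -1.0]]
contact_force: [0.9, -0.6, -0.3]
grip_width: 50.9
grasp_force: 0.0
```

```bash
python3 - <<'E'
from h import *
go(602.7,-14.7,6,60)
E
```

```text
offset [ 0.0026 -0.0019  0.011 ] rotz 0.0005 norm mm 5.741319745663855 j7 0.55
```

Request:
play_rows(rows=[{"offset": [0.0026,-0.0019,0.011],"delta_rot": [0,0,0],"gripper": -0.2},{"offset": [0.0026,-0.0019,0.011],"delta_rot": [0,0,0],"gripper": 1},{"offset": [0.0026,-0.0019,0.011],"delta_rot": [0,0,0],"gripper": 1},{"offset": [0.0026,-0.0019,0.011],"delta_rot": [0,0,0],"gripper": 1},{"offset": [0.0026,-0.0019,0.011],"delta_rot": [0,0,0],"gripper": 1},{"offset": [0.0026,-0.0019,0.011],"delta_rot": [0,0,0],"gripper": 1}], force=35)

```text
clock: 20.15
eef_pos: [602.3, -15.0, 5.4]
eef_rot: [[-0.867, 0.498, 0.001], [0.498, 0.867, -0.0], [-0.001, 0.0, -1.0]]
contact_force: [-1.9, -0.3, 7.0]
grip_width: 23.7
grasp_force: 34.3
```

Request:
play_rows(rows=[{"offset": [0,0,-0.02],"delta_rot": [0,0,0],"gripper": 1},{"offset": [0,0,-0.08],"delta_rot": [0,0,0],"gripper": 1},{"offset": [0,0,-0.15],"delta_rot": [0,0,0],"gripper": 1},{"offset": [0,0,-0.22],"delta_rot": [0,0,0],"gripper": 1},{"offset": [0,0,-0.28],"delta_rot": [0,0,0],"gripper": 1},{"offset": [0,0,-0.28],"delta_rot": [0,0,0],"gripper": 1}])

```text
clock: 20.75
eef_pos: [603.8, -14.6, 149.5]
eef_rot: [[-0.867, 0.498, 0.006], [0.498, 0.867, -0.0], [-0.005, 0.002, -1.0]]
contact_force: [0.5, 1.5, -1.4]
grip_width: 23.4
grasp_force: 34.7
```

```bash
cat >> h.py <<'E'
def held(name=None):
    s,p,d=wrist(name);W,_=cloud("wrist",d,None,s);T=(W-s["eef_pos"])@np.array(s["eef_rot"])
    print(s["eef_pos"].round(1) if hasattr(s["eef_pos"],"round") else s["eef_pos"],s["grip_width"],s["grasp_force"])
    k=(abs(T[:,0])<25)&(abs(T[:,1])<10)&(T[:,2]>-60)&(T[:,2]<-36);print("held top",k.sum(),np.percentile(T[k],[2,10,50,90,98],axis=0).round(1).tolist())
    k=(abs(T[:,0])<25)&(abs(T[:,1])<11)&(T[:,2]>-36)&(T[:,2]<20);print("held low",k.sum(),np.percentile(T[k],[2,10,50,90,98],axis=0).round(1).tolist())
E
python3 - <<'E'
from h import *
held("w7"); go(688.4,-82.4,150,60)
E
```

```text
[603.8 -14.6 149.5] 23.44915432224496 34.747137604281306
held top 1256 [[-3.9, -8.4, -43.1], [-2.0, -6.7, -42.5], [3.3, -0.8, -39.9], [7.1, 5.0, -36.8], [8.4, 6.7, -36.2]]
held low 2478 [[1.0, -10.6, -35.6], [5.3, -8.9, -33.7], [9.8, -0.1, -25.1], [12.4, 8.4, -6.7], [12.9, 10.3, -0.6]]
offset [-0.2156 -0.0318 -0.005 ] rotz 0.0007 norm mm 108.99582124796589 j7 0.66
```

View pics/w7.png

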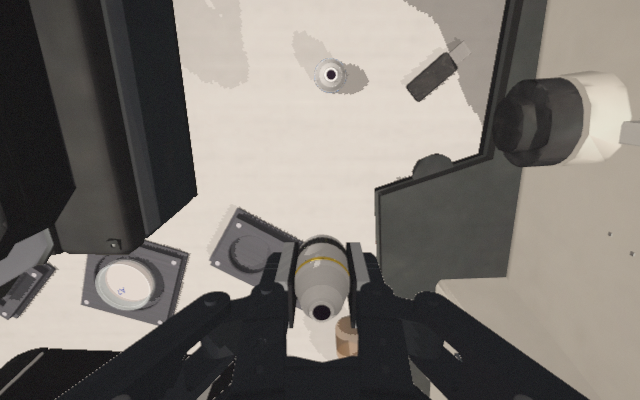

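The lens is held upright at (322,280), and the near well shows at (250,255). I'll check the rack pose against the scene depth.

```bash
python3 - <<'E'
from h import *
from scipy.optimize import least_squares
for n in("scene","side"):
    W=cloud(n,np.load(n+"_d.npy"))[0]
    k=(np.hypot(W[:,0]-660,W[:,1]+98)<78)&(W[:,2]>11.5)&(W[:,2]<17)
    t=W[k][:,:2].astype(np.float32)
    # reject stragglers
    rc=cv2.minAreaRect(t);print(n,len(t),rc)
    a=np.radians(29.35);x=np.array([np.cos(a),np.sin(a)]);y=np.array([-x[1],x[0]]);u=(t-[660.5,-98.1])@x;v=(t-[660.5,-98.1])@y
    print(np.percentile(u,[1,99]).round(1),np.percentile(v,[1,99]).round(1))
E
```

```text
scene 621 ((661.7015380859375, -96.2376708984375), (124.55895233154297, 64.10305786132812), 29.48433494567871)
[-59.5  63.3] [-28.9  32.2]
side 413 ((659.2061157226562, -97.89071655273438), (124.0554428100586, 62.571205139160156), 29.458576202392578)
[-62.5  60.1] [-30.1  31.2]
```

Request:
play_rows(rows=[{"offset": [-0.1,-0.015,-0.02],"delta_rot": [0,0,0],"gripper": 1},{"offset": [-0.2156,-0.0318,-0.01],"delta_rot": [0,0,0],"gripper": 1},{"offset": [-0.2156,-0.0318,0.02],"delta_rot": [0,0,0],"gripper": 1},{"offset": [-0.2156,-0.0318,0.1],"delta_rot": [0,0,0],"gripper": 1},{"offset": [-0.2156,-0.0318,0.18],"delta_rot": [0,0,0],"gripper": 1},{"offset": [-0.2156,-0.0318,0.22],"delta_rot": [0,0,0],"gripper": 1},{"offset": [-0.2156,-0.0318,0.22],"delta_rot": [0,0,0],"gripper": 1}])

```text
clock: 21.5
eef_pos: [685.7, -82.1, 31.7]
eef_rot: [[-0.867, 0.498, -0.005], [0.498, 0.867, 0.001], [0.005, -0.002, -1.0]]
contact_force: [0.0, 0.1, -0.9]
grip_width: 24.0
grasp_force: 34.7
```

```bash
python3 - <<'E'
from h import *
go(688.4,-82.4,12,60)
E
```

```text
offset [-0.0052  0.0023  0.0394] rotz 0.0009 norm mm 19.885220182302326 j7 0.72
```

Request:
play_rows(rows=[{"offset": [-0.004,0.002,0.0],"delta_rot": [0,0,0],"gripper": 1},{"offset": [-0.004,0.002,0.02],"delta_rot": [0,0,0],"gripper": 1},{"offset": [-0.004,0.002,0.034],"delta_rot": [0,0,0],"gripper": 1},{"offset": [-0.004,0.002,0.038],"delta_rot": [0,0,0],"gripper": 1},{"offset": [-0.004,0.002,0.038],"delta_rot": [0,0,0],"gripper": 1}])

```text
clock: 22.0
eef_pos: [689.7, -82.5, 15.7]
eef_rot: [[-0.867, 0.498, -0.0], [0.498, 0.867, 0.0], [0.0, -0.0, -1.0]]
contact_force: [-0.4, -0.3, -1.8]
grip_width: 23.8
grasp_force: 34.7
```

Request:
play_rows(rows=[{"offset": [0,0,0.004],"delta_rot": [0,0,0],"gripper": 1},{"offset": [0,0,0.006],"delta_rot": [0,0,0],"gripper": 1},{"offset": [0,0,0.006],"delta_rot": [0,0,0],"gripper": 1}])

```text
clock: 22.3
eef_pos: [689.8, -82.5, 12.9]
eef_rot: [[-0.867, 0.498, 0.0], [0.498, 0.867, 0.0], [0.0, 0.0, -1.0]]
contact_force: [-0.4, 0.2, -0.3]
grip_width: 23.7
grasp_force: 35.4
```

Request:
play_rows(rows=[{"offset": [0.001,0,0.003],"delta_rot": [0,0,0],"gripper": 1},{"offset": [0.001,0,0.003],"delta_rot": [0,0,0],"gripper": 1},{"offset": [0.001,0,0.003],"delta_rot": [0,0,0],"gripper": 0.2},{"offset": [0.001,0,0.003],"delta_rot": [0,0,0],"gripper": -0.1},{"offset": [0.001,0,0.003],"delta_rot": [0,0,0],"gripper": -0.2},{"offset": [0.001,0,0.003],"delta_rot": [0,0,0],"gripper": -0.2}])

```text
clock: 22.9
eef_pos: [689.6, -82.2, 11.6]
eef_rot: [[-0.867, 0.498, 0.0], [0.498, 0.867, 0.0], [-0.0, 0.0, -1.0]]
contact_force: [-0.2, 0.3, 5.1]
grip_width: 30.4
grasp_force: 42.5
```

Request:
play_rows(rows=[{"offset": [0,0,-0.05],"delta_rot": [0,0,0],"gripper": -0.2},{"offset": [0,0,-0.12],"delta_rot": [0,0,0],"gripper": -0.2},{"offset": [0,0,-0.22],"delta_rot": [0,0,0],"gripper": -0.2},{"offset": [0,0,-0.32],"delta_rot": [0,0,0],"gripper": -0.2},{"offset": [0,0,-0.32],"delta_rot": [0,0,0],"gripper": -0.2}])

```text
clock: 23.4
eef_pos: [692.0, -81.8, 178.4]
eef_rot: [[-0.867, 0.498, 0.009], [0.498, 0.867, -0.001], [-0.008, 0.004, -1.0]]
contact_force: [0.5, 0.5, -0.4]
grip_width: 51.2
grasp_force: 0.0
```

```bash
python3 - <<'E'
from h import *
lens((688.4,-82.4)); go(527.5,36,190,60)
E
```

```text
23.4 [692. -82. 178.] [ 0.53  0.69 -0.72  1.45  0.48  1.17  0.79]
lens_1 0.97 [318. 173.] 709 top 53 topbox [689. -83.] [16. 16.] 68 med [687.6 -82.4  51.5]
top 229 [698.3 -73.2  52. ] [678.8 -92.3  44.1] ((688.7374267578125, -82.8393325805664), 9.930232048034668)
4 638 [687. -82.] 4.35
12 1466 [688.1 -81.5] 12.32
20 53 [689.5 -83.3] 0.18
offset [ 0.3991  0.0438 -0.036 ] rotz 0.0007 norm mm 201.55561071732572 j7 0.79
```

Request:
play_rows(rows=[{"offset": [0.3991,0.0438,-0.036],"delta_rot": [0,0,0],"gripper": -0.2},{"offset": [0.3991,0.0438,-0.036],"delta_rot": [0,0,0],"gripper": -0.2},{"offset": [0.3991,0.0438,-0.036],"delta_rot": [0,0,0],"gripper": -0.2},{"offset": [0.3991,0.0438,-0.036],"delta_rot": [0,0,0],"gripper": -0.2},{"offset": [0.3991,0.0438,0.02],"delta_rot": [0,0,0],"gripper": -0.2},{"offset": [0.3991,0.0438,0.06],"delta_rot": [0,0,0],"gripper": -0.2},{"offset": [0.3991,0.0438,0.06],"delta_rot": [0,0,0],"gripper": -0.2}])

```text
clock: 24.2
eef_pos: [525.2, 35.8, 138.5]
eef_rot: [[-0.867, 0.498, -0.005], [0.498, 0.867, 0.0], [0.005, -0.002, -1.0]]
contact_force: [-0.8, 0.2, 0.4]
grip_width: 51.4
grasp_force: 0.0
```

```bash
python3 - <<'E'
from h import *
lens((528,36)); go(528,36,12,60)
E
```

```text
24.2 [525.  36. 138.] [ 0.51  0.48 -0.8   1.92  0.42  0.93  0.56]
lens_1 0.9 [327. 192.] 864 top 47 topbox [527.  36.] [17. 16.] 52 med [525.9  37.   45.7]
top 233 [533.5  43.5  49.8] [519.9  29.5  44. ] ((526.7596435546875, 36.628902435302734), 7.394979953765869)
4 40 [527.6  36. ] 0.18
12 78 [527.6  35.9] 0.19
20 58 [527.7  35.9] 0.16
offset [-0.0026  0.0009  0.2579] rotz 0.0007 norm mm 128.9760095114235 j7 0.56
```

Request:
play_rows(rows=[{"offset": [0,0,0.08],"delta_rot": [0,0,0],"gripper": -0.2},{"offset": [0,0,0.16],"delta_rot": [0,0,0],"gripper": -0.2},{"offset": [0,0,0.22],"delta_rot": [0,0,0],"gripper": -0.2},{"offset": [0,0,0.25],"delta_rot": [0,0,0],"gripper": -0.2},{"offset": [0,0,0.25],"delta_rot": [0,0,0],"gripper": -0.2},{"offset": [0,0,0.25],"delta_rot": [0,0,0],"gripper": -0.2},{"offset": [0,0,0.25],"delta_rot": [0,0,0],"gripper": -0.2}])

```text
clock: 25.0
eef_pos: [528.2, 36.1, 17.9]
eef_rot: [[-0.867, 0.498, 0.002], [0.498, 0.867, 0.0], [-0.002, 0.001, -1.0]]
contact_force: [0.6, 0.3, 0.5]
grip_width: 51.4
grasp_force: 0.0
```

```bash
python3 - <<'E'
from h import *
go(527.6,36,6,60)
E
```

```text
offset [ 0.001  -0.0009  0.0238] rotz 0.0006 norm mm 11.925219521954354 j7 0.41
```

Request:
play_rows(rows=[{"offset": [0.001,0,0.023],"delta_rot": [0,0,0],"gripper": -0.2},{"offset": [0.001,0,0.023],"delta_rot": [0,0,0],"gripper": -0.2},{"offset": [0.001,0,0.023],"delta_rot": [0,0,0],"gripper": 1},{"offset": [0.001,0,0.023],"delta_rot": [0,0,0],"gripper": 1},{"offset": [0.001,0,0.023],"delta_rot": [0,0,0],"gripper": 1},{"offset": [0.001,0,0.023],"delta_rot": [0,0,0],"gripper": 1},{"offset": [0.001,0,0.023],"delta_rot": [0,0,0],"gripper": 1}])

```text
clock: 25.7
eef_pos: [526.9, 36.4, 5.1]
eef_rot: [[-0.867, 0.498, 0.0], [0.498, 0.867, -0.0], [-0.0, 0.0, -1.0]]
contact_force: [-1.7, -0.0, 5.3]
grip_width: 23.6
grasp_force: 34.3
```

Request:
play_rows(rows=[{"offset": [0,0,-0.02],"delta_rot": [0,0,0],"gripper": 1},{"offset": [0,0,-0.08],"delta_rot": [0,0,0],"gripper": 1},{"offset": [0,0,-0.16],"delta_rot": [0,0,0],"gripper": 1},{"offset": [0,0,-0.26],"delta_rot": [0,0,0],"gripper": 1},{"offset": [0,0,-0.36],"delta_rot": [0,0,0],"gripper": 1},{"offset": [0,0,-0.36],"delta_rot": [0,0,0],"gripper": 1}])

```text
clock: 26.3
eef_pos: [529.2, 37.1, 191.1]
eef_rot: [[-0.867, 0.498, 0.008], [0.498, 0.867, -0.001], [-0.007, 0.004, -1.0]]
contact_force: [1.2, 0.1, -2.0]
grip_width: 23.8
grasp_force: 34.7
```

```bash
python3 - <<'E'
from h import *
held(); go(632.6,-113.8,185,30)
E
```

```text
[529.2  37.1 191.1] 23.823892327796813 34.67789111455204
held top 1318 [[-4.6, -8.4, -43.5], [-2.4, -6.6, -42.9], [2.9, -0.8, -40.0], [6.8, 5.0, -36.9], [8.2, 7.0, -36.2]]
held low 2445 [[0.5, -10.5, -35.5], [4.7, -8.9, -33.7], [9.4, -0.0, -25.1], [11.9, 8.5, -6.7], [12.4, 10.4, -0.7]]
offset [-0.331  -0.1562  0.0075] rotz 0.1673 norm mm 183.02495540751642 j7 0.61
```

Request:
play_rows(rows=[{"offset": [-0.04,-0.02,0],"delta_rot": [0,0,0.6667],"gripper": 1},{"offset": [-0.08,-0.04,0],"delta_rot": [0,0,0.6667],"gripper": 1},{"offset": [-0.12,-0.06,0],"delta_rot": [0,0,0.6667],"gripper": 1},{"offset": [-0.16,-0.08,0],"delta_rot": [0,0,0.6667],"gripper": 1},{"offset": [-0.2,-0.1,0],"delta_rot": [0,0,0.6667],"gripper": 1},{"offset": [-0.24,-0.12,0],"delta_rot": [0,0,0.6667],"gripper": 1},{"offset": [-0.29,-0.14,0],"delta_rot": [0,0,0.6667],"gripper": 1},{"offset": [-0.331,-0.1562,0],"delta_rot": [0,0,0.6667],"gripper": 1}])

```text
clock: 27.15
eef_pos: [631.4, -115.0, 183.7]
eef_rot: [[0.156, 0.988, -0.002], [0.988, -0.156, 0.0], [-0.0, -0.002, -1.0]]
contact_force: [-0.1, -0.1, -1.9]
grip_width: 23.6
grasp_force: 34.6
```

```bash
python3 - <<'E'
from h import *
go(632.6,-113.8,185,-60)
E
```

```text
offset [ 0.0028  0.0021 -0.0025] rotz 0.2833 norm mm 2.147219752248737 j7 -0.24
```

Request:
play_rows(rows=[{"offset": [0.002,0.002,0],"delta_rot": [0,0,0.2833],"gripper": 1},{"offset": [0.002,0.002,0],"delta_rot": [0,0,0.2833],"gripper": 1},{"offset": [0.002,0.002,0],"delta_rot": [0,0,0.2833],"gripper": 1},{"offset": [0.002,0.002,0],"delta_rot": [0,0,0.2833],"gripper": 1},{"offset": [0.002,0.002,0],"delta_rot": [0,0,0.2833],"gripper": 1},{"offset": [0.002,0.002,0],"delta_rot": [0,0,0.2833],"gripper": 1},{"offset": [0.002,0.002,0],"delta_rot": [0,0,0.2833],"gripper": 1}])

```text
clock: 27.85
eef_pos: [632.0, -112.7, 184.0]
eef_rot: [[0.864, 0.504, -0.002], [0.504, -0.864, 0.0], [-0.001, -0.001, -1.0]]
contact_force: [0.3, 0.5, -1.7]
grip_width: 23.9
grasp_force: 34.7
```

```bash
python3 - <<'E'
from h import *
s,p,d,o=look(["lens_rack"],"w8")
for l,r,W in o[:1]:
    t=W[(W[:,2]>12)&(W[:,2]<16)][:,:2].astype(np.float32);print(cv2.minAreaRect(t))
go(632.6,-113.8,30,-60)
E
```

```text
27.85 [ 632. -113.  184.] [ 0.35  0.51 -0.31  1.6   0.17  1.05 -1.05]
lens_rack 0.6 [323. 140.] 8052 top 15 topbox [661. -98.] [124.  60.] 29 med [663.8 -96.   14. ]
((660.6296997070312, -98.05998992919922), (124.29106140136719, 60.089134216308594), 29.40191078186035)
offset [-1.000e-04  2.500e-03  3.084e-01] rotz 0.0036 norm mm 154.22000660630508 j7 -1.04
```

View pics/w8.png

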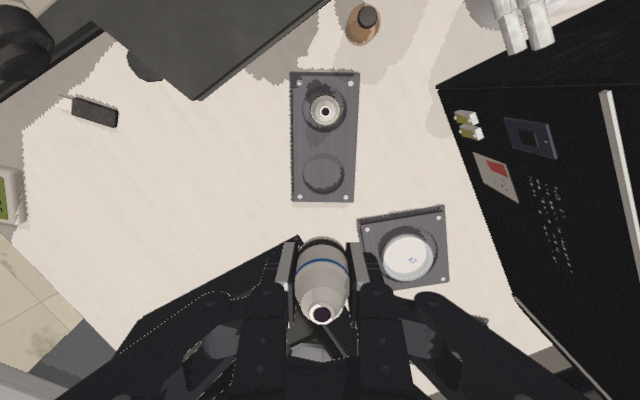

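The first lens stands in the far well at (324,110), and the near well at (323,172) is free. I'll descend.

Request:
play_rows(rows=[{"offset": [0,0.002,0.09],"delta_rot": [0,0,0.003],"gripper": 1},{"offset": [0,0.002,0.18],"delta_rot": [0,0,0.003],"gripper": 1},{"offset": [0,0.002,0.26],"delta_rot": [0,0,0.003],"gripper": 1},{"offset": [0,0.002,0.3],"delta_rot": [0,0,0.003],"gripper": 1},{"offset": [0,0.002,0.32],"delta_rot": [0,0,0.003],"gripper": 1},{"offset": [0,0.002,0.33],"delta_rot": [0,0,0.003],"gripper": 1},{"offset": [0,0.002,0.33],"delta_rot": [0,0,0.003],"gripper": 1}])

```text
clock: 28.65
eef_pos: [633.3, -113.8, 20.2]
eef_rot: [[0.867, 0.499, 0.0], [0.499, -0.867, 0.0], [0.0, 0.0, -1.0]]
contact_force: [0.8, -0.8, -1.3]
grip_width: 23.4
grasp_force: 34.7
```

```bash
python3 - <<'E'
from h import *
go(632.7,-113.8,11.5,-60)
E
```

```text
offset [-0.001  -0.0007  0.0173] rotz -0.0005 norm mm 8.691986964486375 j7 -1.11
```

Request:
play_rows(rows=[{"offset": [-0.001,0,0.008],"delta_rot": [0,0,0],"gripper": 1},{"offset": [-0.001,0,0.014],"delta_rot": [0,0,0],"gripper": 1},{"offset": [-0.001,0,0.0165],"delta_rot": [0,0,0],"gripper": 1},{"offset": [-0.001,0,0.0165],"delta_rot": [0,0,0],"gripper": 1}])

```text
clock: 29.05
eef_pos: [632.8, -113.9, 11.9]
eef_rot: [[0.867, 0.498, 0.0], [0.498, -0.867, 0.0], [0.0, 0.0, -1.0]]
contact_force: [-0.2, 1.3, 0.4]
grip_width: 23.4
grasp_force: 36.3
```

Request:
play_rows(rows=[{"offset": [0,0,0],"delta_rot": [0,0,0],"gripper": 0.2},{"offset": [0,0,0],"delta_rot": [0,0,0],"gripper": -0.1},{"offset": [0,0,0],"delta_rot": [0,0,0],"gripper": -0.2},{"offset": [0,0,0],"delta_rot": [0,0,0],"gripper": -0.2},{"offset": [0,0,0],"delta_rot": [0,0,0],"gripper": -0.2},{"offset": [0,0,0],"delta_rot": [0,0,0],"gripper": -0.2},{"offset": [0,0,0],"delta_rot": [0,0,0],"gripper": -0.2}])

```text
clock: 29.75
eef_pos: [632.8, -113.8, 11.7]
eef_rot: [[0.867, 0.498, 0.0], [0.498, -0.867, 0.0], [0.0, -0.0, -1.0]]
contact_force: [-1.2, 5.0, 5.3]
grip_width: 31.1
grasp_force: 48.3
```

Request:
play_rows(rows=[{"offset": [0,0,-0.05],"delta_rot": [0,0,0],"gripper": -0.2},{"offset": [0,0,-0.12],"delta_rot": [0,0,0],"gripper": -0.2},{"offset": [0,0,-0.22],"delta_rot": [0,0,0],"gripper": -0.2},{"offset": [0,0,-0.32],"delta_rot": [0,0,0],"gripper": -0.2},{"offset": [0,0,-0.42],"delta_rot": [0,0,0],"gripper": -0.2},{"offset": [0,0,-0.5],"delta_rot": [0,0,0],"gripper": -0.2},{"offset": [0,0,-0.5],"delta_rot": [0,0,0],"gripper": -0.2}])

```text
clock: 30.45
eef_pos: [634.6, -114.9, 267.7]
eef_rot: [[0.868, 0.497, 0.008], [0.497, -0.868, -0.002], [0.006, 0.006, -1.0]]
contact_force: [-0.2, -0.8, -1.0]
grip_width: 51.3
grasp_force: 0.0
```

```bash
python3 - <<'E'
from h import *
s,p,d,o=look(["lens_1","dish","cube","stick","timer","tape"],"w9")
R=np.array(s["eef_rot"]);W,_=cloud("wrist",d,None,s)
a=np.radians(29.4)
for c in((688.4,-82.4),(632.7,-113.8)):
    k=(np.hypot(W[:,0]-c[0],W[:,1]-c[1])<25)&(W[:,2]>46)&(W[:,2]<60);t=W[k];print("lens",len(t),np.percentile(t[:,2],98),cv2.minEnclosingCircle(t[:,:2].astype(np.float32)))
E
```

```text
30.45 [ 635. -115.  268.] [ 0.36  0.44 -0.32  1.52  0.15  1.2  -1.03]
lens_1 0.88 [316. 108.] 360 top 54 topbox [689. -83.] [15. 16.] 85 med [689.3 -82.3  51.8]
lens_1 0.7 [322. 163.] 404 top 53 topbox [ 632. -114.] [16. 15.] 29 med [ 633.2 -113.8   51.5]
dish 0.77 [387. 226.] 1198 top 20 topbox [ 599. -241.] [51. 55.] 19 med [ 599.4 -240.6   19.2]
cube 0.55 [435. 295.] 79 top 30 topbox [ 601. -254.] [255.   9.] 62 med [ 544.2 -362.2   28.7]
stick 0.63 [134. 108.] 685 top 9 topbox [570. 118.] [18. 57.] 12 med [570.6 115.7   7.4]
timer 0.6 [ 48. 177.] 2790 top 17 topbox [437. 183.] [62. 70.] 19 med [438.6 182.5  15.9]
tape 0.63 [379. 343.] 190 top 20 topbox [ 425. -339.] [42. 14.] 42 med [ 425.9 -338.4   18.8]
lens 213 54.99586680894071 ((689.3090209960938, -82.44585418701172), 9.23200511932373)
lens 181 54.94347882163622 ((632.875244140625, -114.2287826538086), 9.176888465881348)
```

View pics/w9.png

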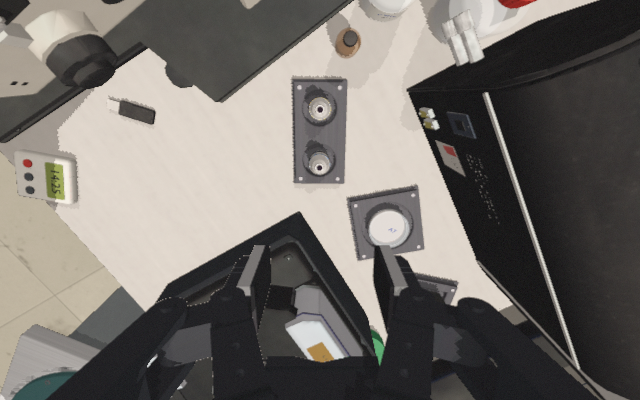

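Both lenses stand in their wells at (320,108) and (320,162), the dish is in its recess at (388,228), and the stick and timer haven't moved. Handing in.

```bash
python3 -c "
from workcell import *
print(hand_in())"
```

```text
the job is handed in; nothing more can be done
None
```

The job is handed in at about 30 s with no verdict shown: by the camera checks, both lenses stand in the rack wells, the cube is square in its pocket, the dish lies in its recess, the timer and stick are unmoved, and the tape (only partly visible at the end) was never touched.

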